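Pull a tilted dial plate into line with a taper pin and lock it

TASK

The red dial plate on the tilted stand has been left turned a few millimetres, so its brass-ringed hole is out of line with the hole in the steel flange beneath. Take the tapered alignment pin with the yellow grip out of the grey block and drive it down through both holes, square to the dial, until its collar sits flush on the dial, so that it pulls the dial into line; let go of it and leave it in. Then push the clamp lever at the side of the dial all the way down to lock the dial, and leave the black-gripped pin, the steel canister and the blue power supply where they are.

Things in the scene. Friction and masses are not known exactly. Their poses are not given: they have to be found in the camera images.
- taper_pin: tapered pin, 0.14 kg; at first upright in the block, collar on the block's top. Origin: centre of the collar's underside; z runs along the pin, up through the grip. Above: steel collar 30 mm across, 6 thick; yellow grip from 6 to 52 mm, 28 mm along x, 20 mm across its flats (facing +y and -y). Below: shank 14 mm thick for 30 mm, then tapering to 5 mm at 64 mm, blunt end at 66 mm.
- taper_pin_tip (a point): the tip of the taper pin, 66 mm below the collar's underside on the pin's axis
- plain_pin: a pin of the same size with a black grip and a straight, untapered shank, standing in the other hole of the block; to be left there
- block: grey plastic block, 160 mm along its x, 70 along y, 80 high, fixed to the bench; origin: centre of its underside. Two upright blind holes, 17 mm wide and 72 mm deep, 40 mm either side of its middle along x, hold the two pins; which pin is in which hole varies.
- dial_hole (a point): centre of the hole's mouth on the top face of the dial (red disc, 250 mm across, 12 thick, leaning 30 degrees towards the robot); turns with the dial. z: out of the face; x: uphill, away from the dial's centre, which is 75 mm away. Hole 15 mm wide in a brass ring 26 mm across. On the face: white nests 9 mm high over 100 mm from the centre, a hub cap 54 mm across, 9 high, studs 7 mm high.
- flange_hole (a point): centre of the upper mouth of the hole in the fixed steel flange, 13 mm below the dial's top face. z: up, along the hole, square to the dial; x: uphill. The hole is 15 mm wide and goes through the 12 mm flange; below it is 45 mm of free room for the shank. The dial's hole must come in line with it.
- dial (a joint): angle of the dial about its axis, rad, counter-clockwise seen from above its face; 0 when the two holes are in line. It starts at about 0.055 to 0.09 (hole 4 to 7 mm off sideways, towards +y of flange_hole). It turns stiffly, about 3 N at the hole, and stays where it is left.
- clamp (a joint): angle of the clamp lever, rad: 0 fully down (locked, on its stop); starts raised at 0.75 to 1.05. It turns stiffly, about 3 N at the ball, and stays where it is left.
- clamp_ball (a point): centre of the black ball, 24 mm across, at the end of the clamp lever, a 10 mm steel rod beside the dial's rim on its left (+y of flange_hole) that points downhill, towards the robot. It swings down in the upright plane of the slope (x and z of flange_hole).
- clamp_hinge (a point): pivot of the clamp lever, in the plane of the ball's swing, 90 mm from the ball's centre. y: pivot axis; x: uphill along the dial; z: square to the dial. With the lever fully down the ball is 90 mm along -x and 4 mm along +z from here.
- canister: open stainless steel canister, 72 mm across, 120 mm high, standing on the bench; origin: centre of its underside; to be left alone
- psu: blue finned power supply box, 75 by 130 by 42 mm, lying on the bench; origin: centre of its underside; to be left alone
Mind the look-alikes: they are no part of the job. Leave any green or purple look-alike of the taper_pin alone.

How it is judged:
By the outcome, as a careful person would: the job done as asked, in the order asked, and still so for the second after the job is handed in, with the robot touching nothing.
It also fails if it takes over 54 s, if anything falls off the work surface, if the arm or the gripper's body presses on something with over 40 N, if the wrist force passes 120 N, or if a joint passes its speed limit or range.

ROBOT

A 6-joint arm with a two-finger parallel gripper is mounted at the origin on the work surface. World frame = base frame: x ahead of the robot, y to its left, z up, the work surface at z = 0. Lengths are in m, angles in degrees, forces in N, time in s.
With the tool pointing down it reaches from about 0.3 to 0.875 m from the base axis. Payload 6.4 kg.
Tool frame: the origin (TCP) lies midway between the tips of the shut fingers; the grasp point (between the pads) lies ctrl.grip_point_offset behind it (ctrl.grip_point_offset is the distance from the TCP to the grasp point, in m); y points along the fingers, x is the direction in which the jaws open and shut, and the axes are right-handed (so a half turn about y gives the same grasp; the last joint's range is limited). The gripper opens to 85 mm and grips with 20 to 120 N. Pads are 22 mm wide; open, the fingers measure 114 mm over their backs; the gripper's body (76 mm by 85 mm) begins 54 mm behind the grasp point. The pads swing forward as they close: fully open they stand 13 mm farther back than shut.
Start: joints at [53.325, 10.359, 92.074, -0, 77.567, -11.82], TCP at [0.242, 0.522, 0.231] pointing down, gripper open.
Joint ranges: [-171.53, 171.53], [-51.25, 118.39], [17.06, 147.69], [-65.23, 245.23], [0, 150.52], [-178.68, 178.68]. Speed limits (degrees/s): [147.25, 147.25, 172.46, 180, 180, 180].

INTERFACE

Orientations are given as [roll, pitch, yaw] about the fixed x, y, z axes, in that order (R = Rz(yaw) Ry(pitch) Rx(roll)).
In Python, from cell import ctrl gives the robot as it stands.
- The arm moves only by the tool send_rows, never from a script. Its argument "deltas" is a list of rows, each a list of 2 entries, a list of its own where there are three numbers: the shift along the tool's x, y, z in cm, then the turn about the tool's y in rad. A call has 1 to 5 rows; each row is the pose to reach, as a shift and turn from the pose commanded when the call began, along the tool's axes at that moment; what a row does not reach only later rows make up. A row lasts 1/8 s, in which the tool goes at most 62.5 mm and 10.7 degrees, less where a joint would pass 70% of its speed; a pose out of reach is approached as far as the arm can. A call with a gripper value outside its range is refused whole. "jaw" is the gripper's target within -1 to 1 (shut at 1, half-way at 0, fully open at -1), set as the call begins (left out, the last holds). The fingers move at their own pace and stop on an object; the grip force is fixed at half the most. Time passes only in rows, so rows that repeat a pose let the fingers close. It gives the time, the measured TCP pose, the force and the opening at its end, in the units of the state.
- ctrl.observe(): the state, without advancing time (a new reading comes with each control period).
- ctrl.capture(name): name is "scene" or "top"; returns a dict with "image" (384x512x3 uint8, red, green, blue), "camera_matrix" (3x3 intrinsics, pixels), "dist" ([k1, k2, p1, p2, k3] as OpenCV has them; the pictures are not rectified), "T" (4x4, takes a point from camera to world coordinates). Camera axes: x right, y up, looking along -z (the intrinsics and any distortion apply to the point x, -y, -z); pixel columns grow to the right and rows downward; lengths in m; the calibration is good to about 2 mm. A picture is of the moment at which its call begins. There is no depth.
- ctrl.finish_job(): hands the job in, once; it reports no verdict.
Trained networks look in a picture, given as the dict that the camera call returned (one of the last four; its "shot" number tells which), for a name from the list of things; names that differ only in an ending like _2 or _b are one class to them, and where a whole thing is asked for, a point or a joint stands for the part that bears it (a point fixed in the world has none). Each returns a list of dicts, best first, with "confidence" (0 to 1); they miss things now and then, are a little off and sometimes report something else, mostly with a low value. They report only what shows in the picture. A call takes as long as a camera call. They do not tell look-alikes from the thing itself.
- ctrl.spot_in(thing, picture): "uv" ([column, row] in pixels, amid what is visible of it).
- ctrl.outline_of(thing, picture): "pixels" (384x512 bool, what is visible of it) and "uv" ([column, row] in pixels, amid what is visible of it).
The state is a dict: "clock": time; "joints": joint angles; "joint_vel": joint speeds; "joint_torque": joint torques, N m; "position": TCP position; "ee_rot": TCP orientation; "wrist_force": force on the tool from outside, world axes, zero at the start; "torque": the same for the moment, N m; "grip_width": finger opening in m.
Only numpy, scipy, OpenCV 4.12 (cv2) and the standard library are available. Lean on these libraries where they do the work, as an engineer would, in place of code of your own. Each camera call takes 0.05 s, during which the arm holds its last target.

## Working session

There is one attempt and no reset: what is moved stays moved. The work goes in short steps, Python scripts to look and compute and a tool call to move; the robot and the scene stay as the last step left them, time stands still between calls to the robot, and variables do not carry over. Pictures are saved under pics/ and viewed, and the job is handed in when it is done.

Besides the shell and the picture viewer there is one more tool, called by a JSON object that holds its "op" and its "data", one argument or row to a line. send_rows: Moves the arm, as the interface text tells. Its arguments: {"type":"object","properties":{"deltas":{"type":"array","items":{"type":"array"}},"jaw":{"type":"number"}},"required":["deltas"]}

```bash
mkdir -p pics; ls; cat > h.py <<'E'
import numpy as np,cv2
from cell import ctrl
from scipy.spatial.transform import Rotation as R
def save(c,n): cv2.imwrite('pics/'+n,cv2.cvtColor(c['image'],cv2.COLOR_RGB2BGR))
def proj(c,P):
    P=np.atleast_2d(P).astype(float);T=np.array(c['T']);Ti=np.linalg.inv(T)
    p=P@Ti[:3,:3].T+Ti[:3,3];p=p*[1,-1,-1]
    return cv2.projectPoints(p,np.zeros(3),np.zeros(3),np.array(c['camera_matrix'],float),np.array(c['dist'],float))[0][:,0]
def ray(c,uv):
    n=cv2.undistortPoints(np.array([[uv]],float),np.array(c['camera_matrix'],float),np.array(c['dist'],float))[0,0]
    T=np.array(c['T']);d=T[:3,:3]@np.array([n[0],-n[1],-1]);return T[:3,3],d/np.linalg.norm(d)
def onz(c,uv,z):
    o,d=ray(c,uv);return o+d*(z-o[2])/d[2]
def tri(c1,u1,c2,u2):
    o1,d1=ray(c1,u1);o2,d2=ray(c2,u2)
    A=np.stack([d1,-d2],1);s=np.linalg.lstsq(A,o2-o1,rcond=None)[0]
    a=o1+d1*s[0];b=o2+d2*s[1];return (a+b)/2,np.linalg.norm(a-b)
def tool():
    s=ctrl.observe();return np.array(s['position']),R.from_euler('xyz',s['ee_rot'],degrees=True).as_matrix()
E
python3 - <<'E'
from h import *
import pickle
a=ctrl.capture('scene');b=ctrl.capture('top')
save(a,'s0.png');save(b,'t0.png');pickle.dump((a,b),open('p0.pkl','wb'))
print(ctrl.observe(),ctrl.grip_point_offset)
for n,c in(('s',a),('t',b)):
  print(n,np.round(c['T'],3).tolist(),np.round(c['camera_matrix'],1).tolist())
for t in['taper_pin','plain_pin','block','dial_hole','clamp_ball','clamp_hinge','canister','psu','dial','taper_pin_tip']:
  for n,c in(('s',a),('t',b)):
    try: print(t,n,[(np.round(q['uv'],1).tolist(),round(q['confidence'],2)) for q in ctrl.spot_in(t,c)][:4])
    except Exception as e: print(t,n,e)
E
```

```text
pics
{'clock': 0.1, 'joints': array([ 5.33236347e+01,  1.03971882e+01,  9.21251870e+01,  9.61980789e-04,
        7.75678282e+01, -1.18193686e+01]), 'joint_vel': array([-0.11395557, -0.04839038, -0.14827597, -0.02104316,  0.14521141,
        0.05002613]), 'joint_torque': array([-1.43120407e-03, -4.45880806e+01, -3.52239740e+01, -3.89611023e-04,
        4.12968991e-03, -5.41846964e-05]), 'position': array([0.24137793, 0.52134372, 0.23048489]), 'ee_rot': array([-8.99806047e+01,  8.80985693e-02,  6.51428104e+01]), 'wrist_force': array([ 0.71627093, -1.05906275, -0.56437787]), 'torque': array([ 0.03350026, -0.01033569,  0.01333909]), 'grip_width': 0.08551046914150319} 0.0187
s [[-0.519, -0.454, 0.724, 1.388], [0.855, -0.285, 0.434, 0.533], [0.009, 0.844, 0.536, 0.752], [0.0, 0.0, 0.0, 1.0]] [[394.6, 0.0, 260.4], [0.0, 394.6, 183.4], [0.0, 0.0, 1.0]]
t [[0.026, 0.986, -0.166, 0.353], [-1.0, 0.028, 0.007, 0.044], [0.011, 0.166, 0.986, 1.5], [0.0, 0.0, 0.0, 1.0]] [[486.2, 0.0, 264.6], [0.0, 486.2, 192.7], [0.0, 0.0, 1.0]]
taper_pin s [([217.2, 167.0], 0.65), ([187.3, 154.3], 0.54)]
taper_pin t [([387.3, 271.8], 0.45)]
plain_pin s []
plain_pin t [([371.7, 200.7], 0.49)]
block s [([183.3, 179.5], 0.69)]
block t [([368.0, 217.4], 0.71)]
dial_hole s [([277.8, 182.5], 0.76)]
dial_hole t [([243.9, 209.8], 0.62)]
clamp_ball s [([338.5, 181.2], 0.71)]
clamp_ball t [([244.3, 209.2], 0.72), ([186.8, 219.7], 0.53)]
clamp_hinge s [([280.8, 194.2], 0.94)]
clamp_hinge t [([241.8, 208.8], 0.7)]
canister s [([151.7, 200.0], 0.89)]
canister t [([362.4, 153.3], 0.84), ([246.1, 207.5], 0.73), ([144.2, 220.3], 0.62)]
psu s [([381.9, 243.8], 0.91), ([186.9, 157.6], 0.7)]
psu t [([146.4, 219.3], 0.7)]
dial s [([275.6, 182.5], 0.86)]
dial t [([248.9, 204.4], 0.65)]
taper_pin_tip s [([217.1, 165.2], 0.67), ([200.1, 146.8], 0.6), ([190.6, 155.8], 0.44), ([337.5, 180.8], 0.41)]
taper_pin_tip t [([373.8, 201.0], 0.59), ([373.9, 230.9], 0.41)]
```

```bash
python3 - <<'E'
import pickle,cv2
a,b=pickle.load(open('p0.pkl','rb'))
f=lambda c,x,y,w,h,s,n:cv2.imwrite('pics/'+n,cv2.resize(c['image'][y:y+h,x:x+w,::-1],None,fx=s,fy=s,interpolation=cv2.INTER_CUBIC))
f(a,130,110,260,190,3,'s0c.png');f(b,120,120,300,180,2.6,'t0c.png')
E
```

```text
(no output)
```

View pics/s0.png

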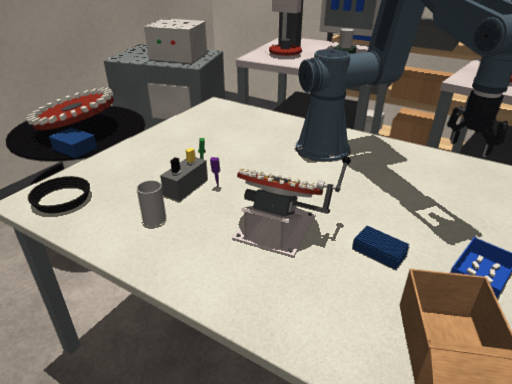

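View pics/t0.png

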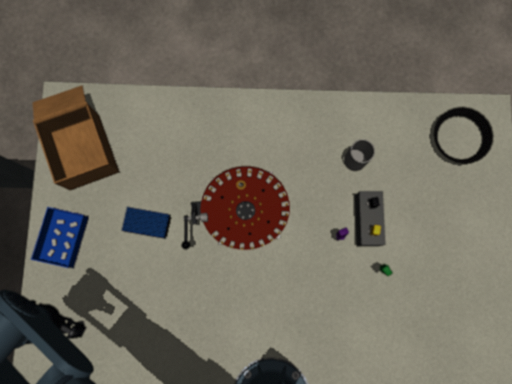

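View pics/s0c.png

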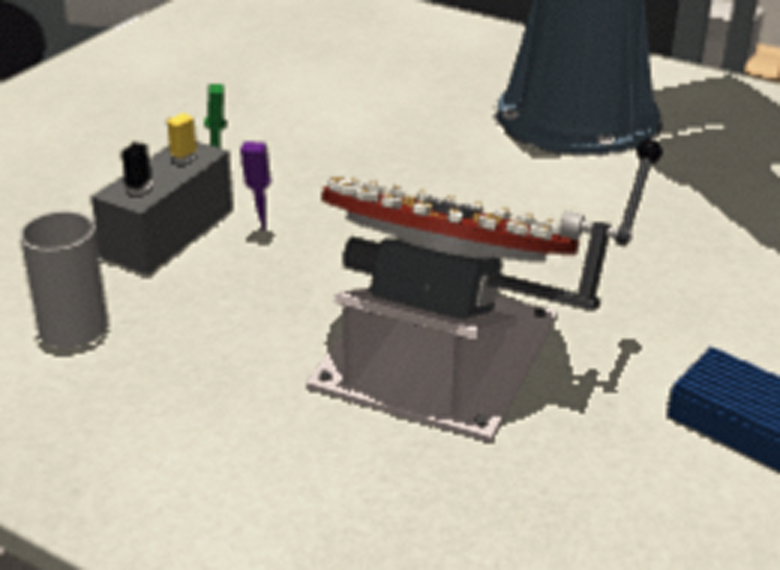

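View pics/t0c.png

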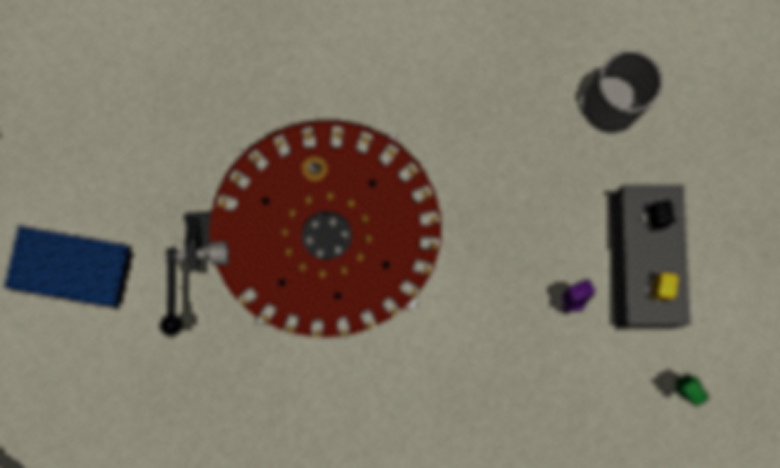

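The interface only turns about the vertical tool axis, so the pin has to be swung to 30° inside the pads. I can do that by levering its tip in the block hole. First I need close crops and a fit of the stand.

```bash
python3 - <<'E'
import pickle,cv2
a,b=pickle.load(open('p0.pkl','rb'))
f=lambda c,x,y,w,h,s,n:cv2.imwrite('pics/'+n,cv2.resize(c['image'][y:y+h,x:x+w,::-1],None,fx=s,fy=s,interpolation=cv2.INTER_CUBIC))
f(a,225,145,135,100,5.9,'s0d.png');f(b,178,158,120,98,6,'t0d.png');f(b,325,180,75,100,6,'t0e.png');f(a,145,125,90,75,8,'s0e.png')
E
```

```text
(no output)
```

View pics/s0d.png

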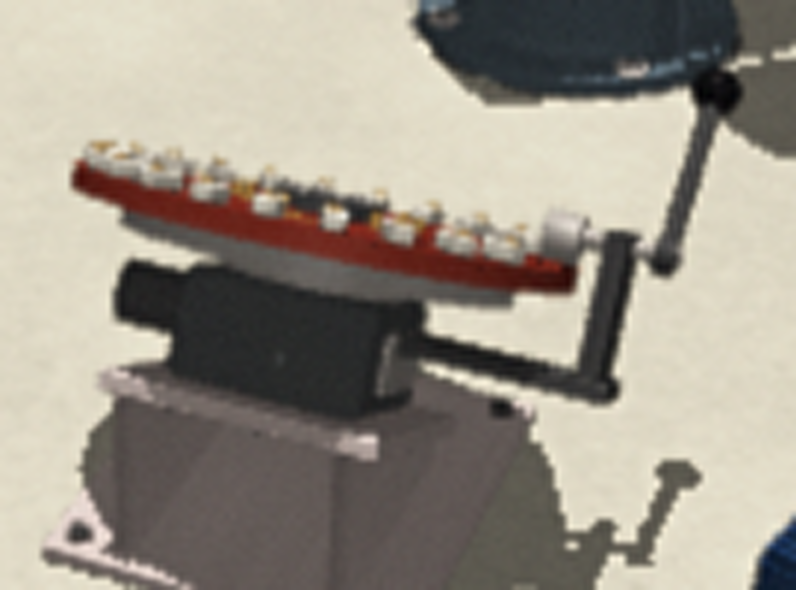

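View pics/t0d.png

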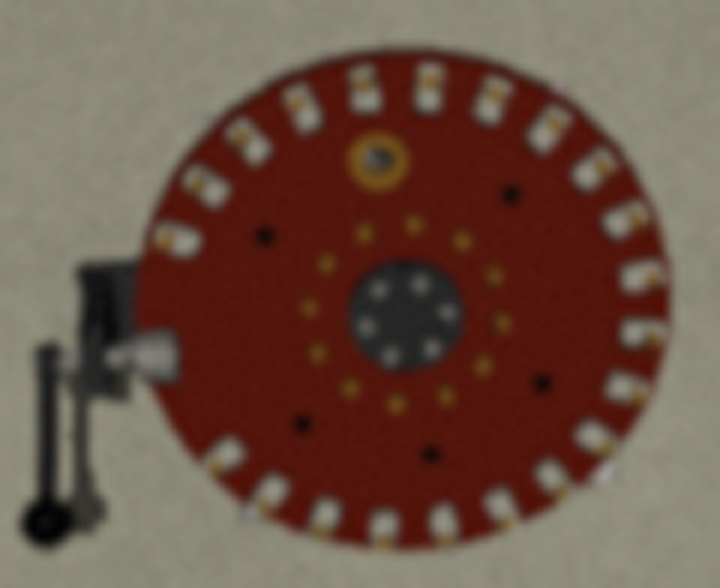

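View pics/t0e.png

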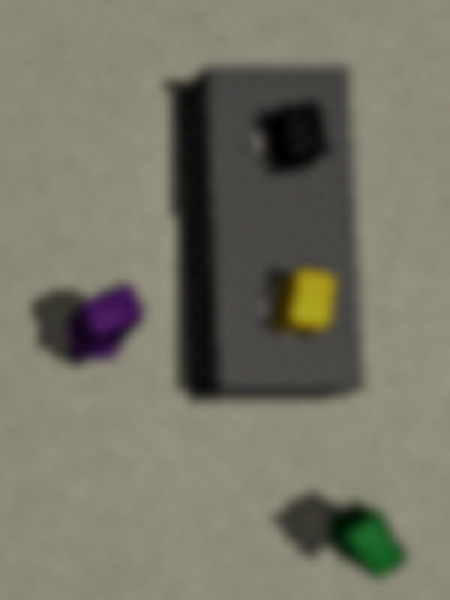

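View pics/s0e.png

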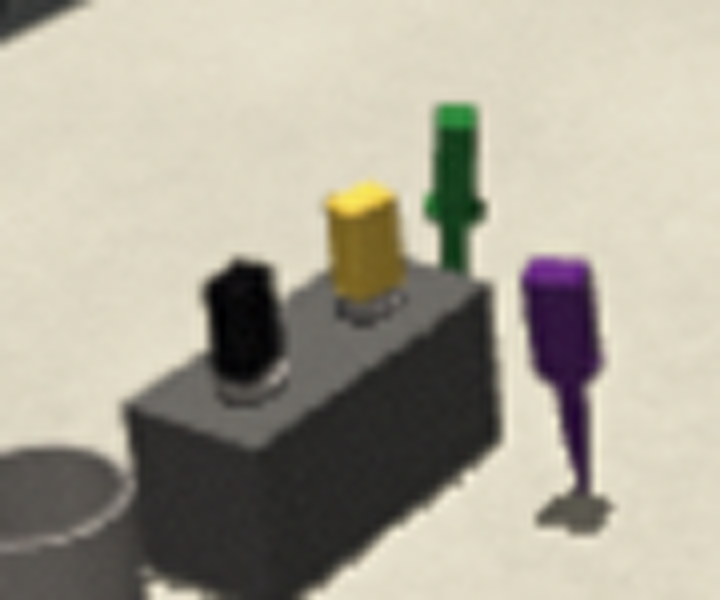

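Candidates for the pin are yellow at top (376,230) / scene (190,153), black at (374,202), purple at (342,233) and green at (386,269). Yellow in the block matches the description. Now I'll fit the stand, pin and clamp.

```bash
cat > fit.py <<'E'
from h import *
import pickle
from scipy.optimize import least_squares
a,b=pickle.load(open('p0.pkl','rb'))
def redmask(c,box):
    x,y,w,h=box;im=c['image'].astype(int);S=4
    big=cv2.resize(c['image'][y:y+h,x:x+w],None,fx=S,fy=S,interpolation=cv2.INTER_CUBIC).astype(int)
    m=((big[...,0]-big[...,1])>(38))&(big[...,0]>1.7*big[...,1])
    m=m.astype(np.uint8)
    n,l,st,_=cv2.connectedComponentsWithStats(m);k=1+np.argmax(st[1:,4]);m=(l==k).astype(np.uint8)
    return m,lambda p:(p+0.5)/S-0.5+np.array([x,y])
mt,ft=redmask(b,(178,150,130,110));ms,fs=redmask(a,(225,145,120,70))
ht=ft(cv2.convexHull(np.argwhere(mt)[:,::-1].astype(np.int32))[:,0].astype(float))
# scene lower edge
low=[]
for col in range(0,ms.shape[1],6):
    r=np.flatnonzero(ms[:,col])
    if len(r): low.append((col,r.max()+.5))
low=fs(np.array(low,float))
rr=ms.nonzero();print('scene red cols',fs(np.array([[rr[1].min(),0],[rr[1].max(),0.]]))[:,0])
th=np.linspace(0,2*np.pi,180,endpoint=False)
circ=np.stack([np.cos(th),np.sin(th),0*th],1)*.125
def frame(yaw,tilt=np.radians(30)):
    return R.from_euler('z',yaw).as_matrix()@R.from_euler('y',-tilt).as_matrix()
def hull(c,p,off):
    Rm=frame(p[3]);P=np.vstack([circ,circ+[0,0,-.012]])@Rm.T+p[:3]+off
    return cv2.convexHull(proj(c,P).astype(np.float32))
def res(p):
    # p: C(3), yaw, small camera-scene pixel offset (2)
    H1=hull(b,p,0);H2=hull(a,p,0)
    r1=[cv2.pointPolygonTest(H1,(float(u),float(v)),True) for u,v in ht]
    r2=[cv2.pointPolygonTest(H2,(float(u-p[4]),float(v-p[5])),True) for u,v in low]
    hub=proj(b,p[:3]+frame(p[3])[:,2]*.009)[0]-HUB
    return np.r_[r1,r2,hub*2,p[4]*1.,p[5]*1.]
HUB=np.array([178,158])+(np.array([406,315])+.5)/6-.5
c0=onz(b,(247,207),.2)
s=least_squares(res,np.r_[c0,0,0,0],x_scale=[.01,.01,.01,.1,1,1],diff_step=1e-4,loss='soft_l1')
p=s.x;print('C',p[:3].round(4),'yaw',np.degrees(p[3]),p[4:],'cost',s.cost,'n',len(ht),len(low))
r=res(p);print('rms',np.std(r[:len(ht)]),np.std(r[len(ht):-4]),r[-4:])
F=frame(p[3]);hole=np.array([178,158])+(np.array([378,160])+.5)/6-.5
o,d=ray(b,hole);t=((p[:3]-o)@F[:,2])/(d@F[:,2]);hp=o+d*t;q=F.T@(hp-p[:3]);print('hole local mm',q*1e3,'r',np.hypot(*q[:2]),'ang',np.arctan2(q[1],q[0]))
fl=p[:3]+F@np.array([.075,0,-.013]);print('flange aligned mouth on dial face',p[:3]+F@np.array([.075,0,0]),'dial hole',hp)
pickle.dump(p,open('dial.pkl','wb'))
E
python3 fit.py
cat > pin.py <<'E'
from h import *
import pickle
a,b=pickle.load(open('p0.pkl','rb'))
def comp(c,f,box):
    x,y,w,h=box;m=np.zeros(c['image'].shape[:2],np.uint8);i=c['image'].astype(int);m[y:y+h,x:x+w]=f(i)[y:y+h,x:x+w];return np.argwhere(m)[:,::-1]
yel=lambda i:(i[...,0]>i[...,2]*2)&(i[...,0]>90)&(i[...,1]>i[...,2]*1.6)
for n,c,bx in(('t',b,(360,215,30,30)),('s',a,(175,140,35,30))):
    q=comp(c,yel,bx);print(n,len(q),q.mean(0),q.min(0),q.max(0),cv2.minAreaRect(q.astype(np.float32)))
ut=np.array([325,180])+(np.array([313,296])+.5)/6-.5
print('grip top at z=.132',onz(b,ut,.132))
for u in((318,269),(336,273),(306,330),(330,329)): 
    pass
# block top corners in crop e
for u in((207,68),(347,68),(360,388),(217,392)):
    print(u,onz(b,np.array([325,180])+(np.array(u)+.5)/6-.5,.08).round(4))
for nm,u in(('purple top',(113,303)),('green top',(375,550)),('black top',(300,130))):
    print(nm,onz(b,np.array([325,180])+(np.array(u)+.5)/6-.5,.13).round(4))
# ball
ub=np.array([178,158])+(np.array([46,522])+.5)/6-.5; us=np.array([225,145])+(np.array([717,91])+.5)/5.9-.5
print('ball',tri(b,ub,a,us))
uh=np.array([178,158])+(np.array([47,355])+.5)/6-.5; us=np.array([225,145])+(np.array([664,262])+.5)/5.9-.5
print('hinge',tri(b,uh,a,us))
E
python3 pin.py
```

```text
scene red cols [237.375 319.875]
C [0.5301 0.0882 0.1493] yaw 8.977824207318056 [0. 0.] cost 25.289575454781623 n 68 55
rms 0.358185886298809 0.35615638947290784 [0.05870971 2.31177714 0.         0.        ]
hole local mm [7.74621431e+01 3.18515964e+00 7.57839210e-14] r 0.077527600558529 ang 0.04109576901224006
flange aligned mouth on dial face [0.59425982 0.0983139  0.18680797] dial hole [0.59586892 0.10179279 0.18803904]
t 71 [376.64788732 229.56338028] [373 225] [380 234] ((376.5, 229.5), (9.0, 7.0), 90.0)
s 104 [190.03846154 155.        ] [186 148] [194 162] ((190.06997680664062, 154.989990234375), (13.859292984008789, 7.778174877166748), 81.8698959350586)
grip top at z=.132 [ 0.48910862 -0.28360267  0.132     ]
(207, 68) [ 0.6056 -0.2453  0.08  ]
(347, 68) [ 0.6076 -0.3142  0.08  ]
(360, 388) [ 0.4503 -0.3182  0.08  ]
(217, 392) [ 0.4463 -0.249   0.08  ]
purple top [ 0.4833 -0.1902  0.13  ]
green top [ 0.3724 -0.311   0.13  ]
black top [ 0.5681 -0.279   0.13  ]
ball (array([0.42639006, 0.23905092, 0.21349014]), np.float64(0.002482673547297507))
hinge (array([0.50551469, 0.25019908, 0.1637328 ]), np.float64(0.0027694179560521716))
```

```bash
cat > fit2.py <<'E'
import re
src=open('fit.py').read().split("c0=onz")[0]
exec(src)
HOLE=np.array([178,158])+(np.array([378,160])+.5)/6-.5
BT=np.array([178,158])+(np.array([46,522])+.5)/6-.5; BS=np.array([225,145])+(np.array([717,91])+.5)/5.9-.5
HT=np.array([178,158])+(np.array([47,355])+.5)/6-.5; HS=np.array([225,145])+(np.array([664,262])+.5)/5.9-.5
def res(z,full=False):
    z=z*SC
    p=z[:4];os=z[4:6];ot=z[6:8];phi=z[8];hinge=z[9:12];al=z[12]
    F=frame(p[3]);H1=hull(b,p,0);H2=hull(a,p,0)
    r1=np.array([cv2.pointPolygonTest(H1,(float(u-ot[0]),float(v-ot[1])),True) for u,v in ht])
    r2=np.array([cv2.pointPolygonTest(H2,(float(u-os[0]),float(v-os[1])),True) for u,v in low])
    L=lambda q:p[:3]+F@np.array(q)
    hub=proj(b,L([0,0,.009]))[0]+ot-HUB
    hl=proj(b,L([.075*np.cos(phi),.075*np.sin(phi),0]))[0]+ot-HOLE
    e=al+np.arctan2(4,90)
    hw=hinge;bw=hinge+F@(np.array([-np.cos(e),0,np.sin(e)])*.09)
    cl=np.r_[proj(b,bw)[0]+ot-BT,proj(a,bw)[0]+os-BS,proj(b,hw)[0]+ot-HT,proj(a,hw)[0]+os-HS]
    parts=dict(r1=r1*.3,r2=r2*.3,hub=hub*2,hole=hl*2,cl=cl*1.,os=os/1.,ot=ot/1.,phi=[(phi-.0725)/.012],)
    if full: return parts
    return np.concatenate([np.ravel(v) for v in parts.values()])
SC=np.array([.01,.01,.01,.05,1,1,1,1,.05,.01,.01,.01,.3])
z0=np.array([.53,.088,.149,.15,0,0,0,0,.07,.505,.25,.164,.9])/SC
s=least_squares(res,z0,diff_step=1e-3,loss='soft_l1');z=s.x*SC
print(s.cost,'C',z[:3].round(4),'yaw',np.degrees(z[3]),'os',z[4:6].round(2),'ot',z[6:8].round(2),'phi',z[8],'hinge',z[9:12].round(4),'al',z[12])
for k,v in res(s.x,True).items(): print(k,np.round(v,2) if len(v)<10 else (np.mean(v),np.std(v)))
F=frame(z[3]);h=z[9:12];e=z[12]+np.arctan2(4,90)
print('flange axis at dial face',z[:3]+F@[.075,0,0],'dial hole',z[:3]+F@[.075*np.cos(z[8]),.075*np.sin(z[8]),0],'n',F[:,2],'xhill',F[:,0],'y',F[:,1])
print('hinge local',F.T@(h-z[:3]))
print('ball',h+F@(np.array([-np.cos(e),0,np.sin(e)])*.09),'end',h+F@[-.09,0,.004])
J=s.jac;cov=np.linalg.inv(J.T@J);print('sd',np.sqrt(np.diag(cov))*SC)
pickle.dump(z,open('z.pkl','wb'))
for c,n,bx,S in((b,'t',(178,150,130,110),6),(a,'s',(225,145,135,80),5.9)):
    o=z[6:8] if n=='t' else z[4:6]
    x,y,w,hh=bx;im=cv2.resize(c['image'][y:y+hh,x:x+w,::-1],None,fx=S,fy=S,interpolation=cv2.INTER_CUBIC)
    for q in (hull(c,z,0)[:,0],): cv2.polylines(im,[(((q+o-[x,y]+.5)*S)-.5).astype(int)],True,(0,255,0),1)
    for loc in ([0,0,.009],[.075,0,0],[.075*np.cos(z[8]),.075*np.sin(z[8]),0]):
        u=(proj(c,z[:3]+F@loc)[0]+o-[x,y]+.5)*S;cv2.circle(im,tuple(u.astype(int)),4,(255,255,0),1)
    cv2.imwrite('pics/fit_%s.png'%n,im)
E
python3 fit2.py
```

```text
scene red cols [237.375 319.875]
4.468414907621772 C [0.5319 0.0868 0.1493] yaw 7.795987124028334 os [-0.29 -0.51] ot [-0.44 -0.13] phi 0.07076961681861997 hinge [0.5036 0.2498 0.1634] al 1.0259913811845722
r1 (np.float64(0.26400850487687205), np.float64(0.10039049391143111))
r2 (np.float64(0.03128288911013429), np.float64(0.11431092600549382))
hub [0.14 0.83]
hole [-0.17  0.31]
cl [ 0.1  -0.6  -0.01  0.71  0.17  0.42  0.35 -0.76]
os [-0.29 -0.51]
ot [-0.44 -0.13]
phi [-0.14]
flange axis at dial face [0.59622466 0.09562359 0.18681296] dial hole [0.59534421 0.10085582 0.1867191 ] n [-0.49537867 -0.06782309  0.8660254 ] xhill [0.85802103 0.11747304 0.5       ] y [-0.13564618  0.99075734  0.        ]
hinge local [0.00190532 0.1653254  0.01511976]
ball [0.42742568 0.23938076 0.2101564 ] end [0.42438871 0.23896496 0.12182382]
sd [0.00277072 0.00273256 0.00383923 0.01986991 0.86526031 1.15031137
 0.93139232 0.98163082 0.01145601 0.00362403 0.00275234 0.00544732
 0.0677173 ]
```

View pics/fit_t.png

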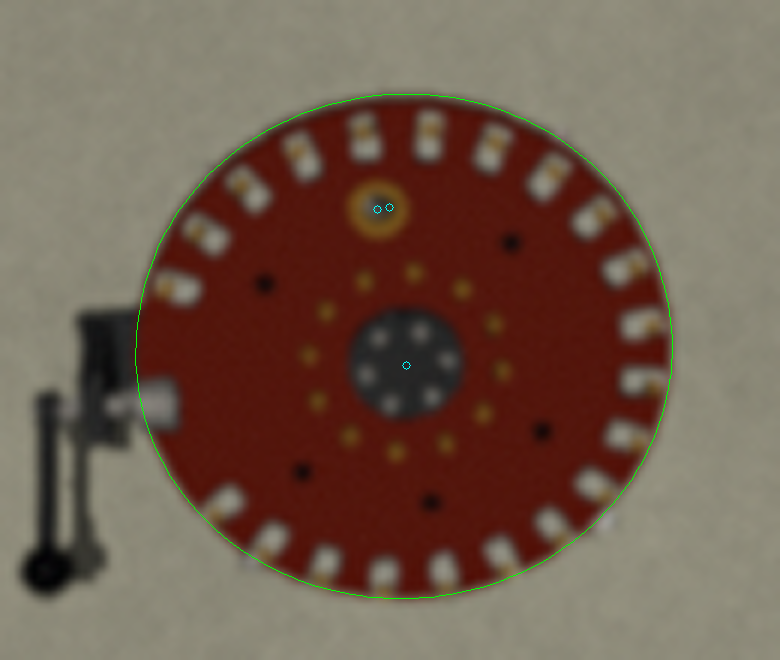

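View pics/fit_s.png

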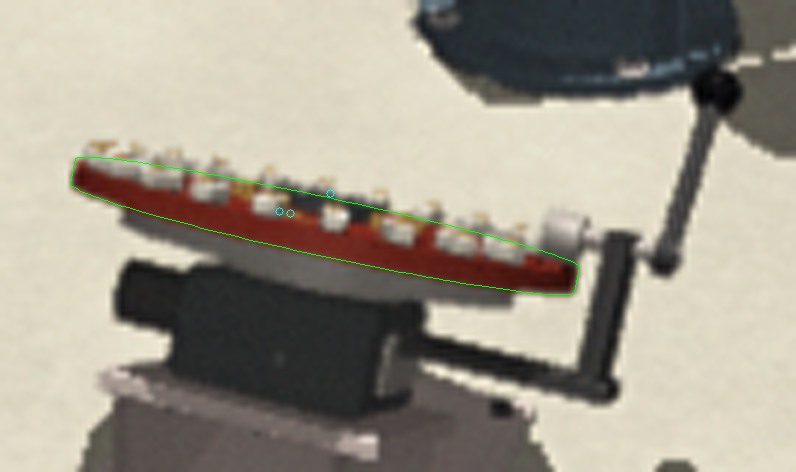

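Fit agrees with the rim in both pictures. Flange axis at the face is (0.596, 0.096, 0.187), yaw is 7.8°, and the pin is at about (0.488, -0.2835). Next is the approach.

```bash
cat >> h.py <<'E'
def rows(targets,az=None):
    p,Rm=tool()
    a0=np.degrees(np.arctan2(Rm[1,0],Rm[0,0]));print('tcp',p.round(4),'az',a0.round(2),'R-y',Rm[:,1].round(3))
    for t in targets:
        q=Rm.T@(np.array(t[:3])-p)*100
        print([q.round(2).tolist(), 0.0 if az is None else round(-np.radians(az-a0),3)])
E
python3 - <<'E'
from h import *
rows([(.488,-.2835,.26),(.488,-.2835,.096)],84)
E
```

```text
tcp [0.2417 0.5218 0.2313] az 65.14 R-y [-0. -0. -1.]
[[-62.71, -2.87, -56.2], np.float64(-0.329)]
[[-62.71, 13.53, -56.2], np.float64(-0.329)]
```

{"op": "send_rows", "data": {
  "deltas": [
    [[-10,-5,-8],0],
    [[-15,-6,-13],-0.1],
    [[-20,-6,-18],-0.2],
    [[-25,-6,-22],-0.33],
    [[-30,-6,-27],-0.33]
  ],
  "jaw": -1
}}

```text
clock: 1.72
position: [0.3303, 0.2281, 0.2874]
ee_rot: [-90.1, -0.0, 84.2]
wrist_force: [2.0, -0.2, 0.7]
grip_width: 0.0854
```

```bash
python3 - <<'E'
from h import *
rows([(.488,-.2835,.22)],84)
E
```

```text
tcp [0.3303 0.2281 0.2874] az 84.18 R-y [ 0.002  0.    -1.   ]
[[-49.3, 6.75, -20.87], np.float64(0.003)]
```

{"op": "send_rows", "data": {
  "deltas": [
    [[-6,0,-2.5],0],
    [[-12,0,-5],0],
    [[-18,0,-7.5],0],
    [[-24,0,-10],0],
    [[-30,0,-12.5],0]
  ]
}}

```text
clock: 2.35
position: [0.4199, -0.0719, 0.2872]
ee_rot: [-90.1, 0.0, 84.0]
wrist_force: [0.5, -0.0, -0.6]
grip_width: 0.0855
```

```bash
python3 - <<'E'
from h import *
rows([(.488,-.2835,.22)],84)
E
```

```text
tcp [ 0.4199 -0.0719  0.2872] az 84.02 R-y [ 0.001 -0.    -1.   ]
[[-20.33, 6.74, -8.97], np.float64(0.0)]
```

{"op": "send_rows", "data": {
  "deltas": [
    [[-5,0,-2.5],0],
    [[-11,2,-5],0],
    [[-16,4,-7],0],
    [[-19.1,5,-8.5],0],
    [[-19.1,5,-8.5],0]
  ]
}}

```text
clock: 2.98
position: [0.4839, -0.2703, 0.2352]
ee_rot: [-89.9, -0.1, 83.9]
wrist_force: [-0.6, 0.4, -0.2]
grip_width: 0.0858
```

```bash
python3 - <<'E'
from h import *
b=ctrl.capture('top');a=ctrl.capture('scene')
rows([(.488,-.2835,.22),(.488,-.2835,.096)],84)
f=lambda c,x,y,w,h,s:cv2.resize(c['image'][y:y+h,x:x+w,::-1],None,fx=s,fy=s,interpolation=cv2.INTER_CUBIC)
cv2.imwrite('pics/m1.png',np.hstack([f(b,320,175,95,115,4),f(a,140,60,95,115,4)]))
E
```

```text
tcp [ 0.4841 -0.2682  0.2365] az 84.02 R-y [-0.001  0.001 -1.   ]
[[-1.49, 1.65, -0.55], np.float64(0.0)]
[[-1.5, 14.05, -0.56], np.float64(0.0)]
```

View pics/m1.png

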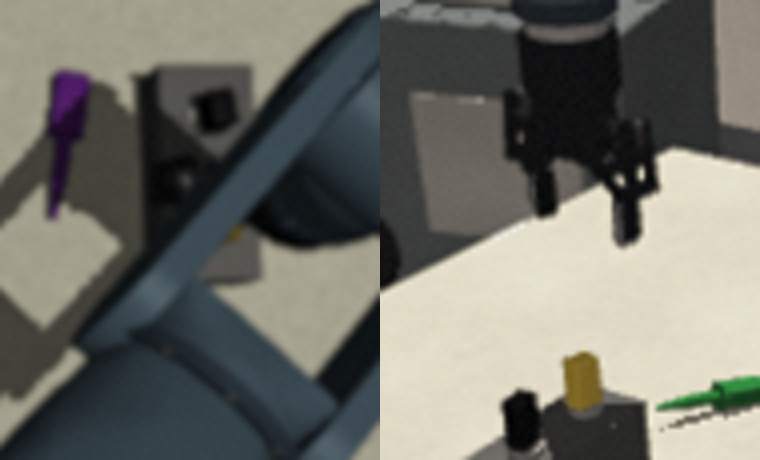

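Purple and green had been balanced on their tips and have toppled without my touching them. Purple now lies left of the block and green in front of it. Both are low and out of the way, so I'll descend.

{"op": "send_rows", "data": {
  "deltas": [
    [[-1.5,3,-0.55],0],
    [[-1.5,5,-0.55],0],
    [[-1.5,7,-0.55],0],
    [[-1.5,7,-0.55],0],
    [[-1.5,7,-0.55],0]
  ]
}}

```text
clock: 3.7
position: [0.4889, -0.2836, 0.1683]
ee_rot: [-90.1, 0.1, 84.1]
wrist_force: [0.7, -0.2, -0.5]
grip_width: 0.0854
```

```bash
python3 - <<'E'
from h import *
a=ctrl.capture('scene')
rows([(.488,-.2835,.15),(.488,-.2835,.096)],84)
f=lambda c,x,y,w,h,s:cv2.resize(c['image'][y:y+h,x:x+w,::-1],None,fx=s,fy=s,interpolation=cv2.INTER_CUBIC)
cv2.imwrite('pics/m2.png',f(a,140,90,95,115,5))
E
```

```text
tcp [ 0.489  -0.2839  0.1684] az 84.1 R-y [ 0.002 -0.002 -1.   ]
[[0.03, 1.84, 0.11], np.float64(0.002)]
[[0.04, 7.24, 0.12], np.float64(0.002)]
```

View pics/m2.png

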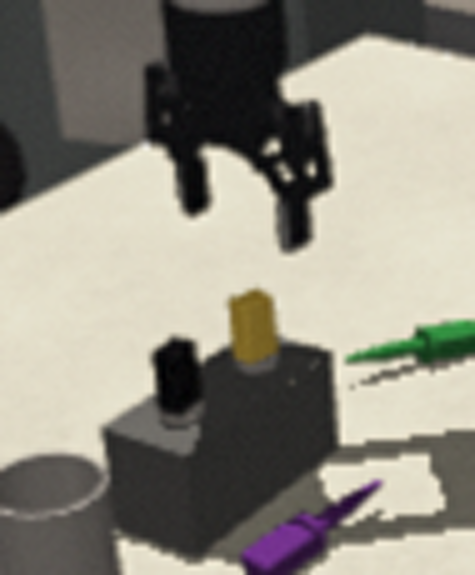

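The fingers straddle the yellow pin in the scene crop: tips at (195,210) and (293,248), pin top at (252,295).

{"op": "send_rows", "data": {
  "deltas": [
    [[0,2.5,0.1],0],
    [[0,5,0.1],0],
    [[0,7.2,0.1],0],
    [[0,7.2,0.1],0],
    [[0,7.2,0.1],0]
  ]
}}

```text
clock: 4.38
position: [0.4881, -0.2845, 0.0963]
ee_rot: [-90.1, 0.1, 84.1]
wrist_force: [-0.3, -0.4, -0.3]
grip_width: 0.0854
```

{"op": "send_rows", "data": {
  "deltas": [
    [[0,0,0],0],
    [[0,0,0],0],
    [[0,0,0],0],
    [[0,0,0],0],
    [[0,0,0],0]
  ],
  "jaw": 1
}}

```text
clock: 5.0
position: [0.4875, -0.2841, 0.0951]
ee_rot: [-90.0, 0.0, 84.1]
wrist_force: [0.6, -0.9, 2.2]
grip_width: 0.0195
```

```bash
python3 - <<'E'
from h import *
a=ctrl.capture('scene');print({k:np.round(v,3) for k,v in ctrl.observe().items() if k in('wrist_force','grip_width','torque')})
rows([])
f=lambda c,x,y,w,h,s:cv2.resize(c['image'][y:y+h,x:x+w,::-1],None,fx=s,fy=s,interpolation=cv2.INTER_CUBIC)
cv2.imwrite('pics/m3.png',f(a,140,90,95,115,5))
E
```

```text
{'wrist_force': array([ 0.279, -0.801,  3.068]), 'torque': array([-0.026,  0.057,  0.014]), 'grip_width': np.float64(0.019)}
tcp [ 0.4875 -0.2841  0.0951] az 84.05 R-y [ 0.001 -0.001 -1.   ]
```

View pics/m3.png

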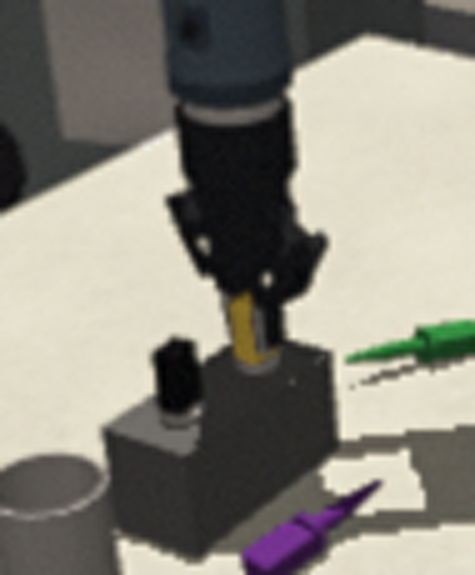

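Grip width 19.5 mm matches the flats. Lift 52 mm, leaving the tip in the hole to use as a lever.

{"op": "send_rows", "data": {
  "deltas": [
    [[0,-1.5,0],0],
    [[0,-3,0],0],
    [[0,-4.5,0],0],
    [[0,-5.2,0],0],
    [[0,-5.2,0],0]
  ]
}}

```text
clock: 5.68
position: [0.4875, -0.2839, 0.1475]
ee_rot: [-90.1, 0.0, 84.1]
wrist_force: [-0.2, 0.7, -3.1]
grip_width: 0.0197
```

```bash
python3 - <<'E'
from h import *
a=ctrl.capture('scene');print({k:np.round(v,3) for k,v in ctrl.observe().items() if k in('wrist_force','grip_width','torque')})
rows([])
f=lambda c,x,y,w,h,s:cv2.resize(c['image'][y:y+h,x:x+w,::-1],None,fx=s,fy=s,interpolation=cv2.INTER_CUBIC)
cv2.imwrite('pics/m4.png',f(a,140,90,95,115,5))
E
```

```text
{'wrist_force': array([ 0.307,  0.063, -1.705]), 'torque': array([ 0.027, -0.019,  0.036]), 'grip_width': np.float64(0.02)}
tcp [ 0.4872 -0.2836  0.1468] az 84.06 R-y [ 0.  0. -1.]
```

View pics/m4.png

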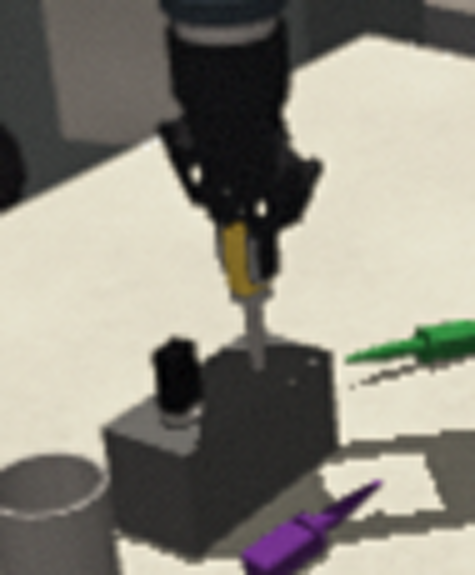

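{"op": "send_rows", "data": {
  "deltas": [
    [[0,0,0.5],0],
    [[0,0.03,1.2],0],
    [[0,0.13,1.9],0],
    [[0,0.13,1.9],0]
  ]
}}

```text
clock: 6.22
position: [0.4692, -0.2824, 0.146]
ee_rot: [-90.2, 0.1, 84.0]
wrist_force: [4.7, -0.8, -0.4]
grip_width: 0.0195
```

```bash
cat > look.py <<'E'
from h import *
import sys
n=sys.argv[1];cam=sys.argv[2];x,y,w,hh,s=map(float,sys.argv[3:8])
a=ctrl.capture(cam);print({k:np.round(v,2).tolist() for k,v in ctrl.observe().items() if k in('wrist_force','grip_width','torque','clock')})
rows([]);x,y,w,hh=map(int,(x,y,w,hh))
import pickle;pickle.dump(a,open('last_%s.pkl'%cam,'wb'))
cv2.imwrite('pics/%s.png'%n,cv2.resize(a['image'][y:y+hh,x:x+w,::-1],None,fx=s,fy=s,interpolation=cv2.INTER_CUBIC))
E
python3 look.py m5 scene 140 90 95 115 5
```

```text
{'clock': 6.28, 'wrist_force': [5.4, -1.33, 0.27], 'torque': [-0.18, -1.16, 0.02], 'grip_width': 0.02}
tcp [ 0.4693 -0.2823  0.146 ] az 84.03 R-y [ 0.003 -0.001 -1.   ]
```

View pics/m5.png

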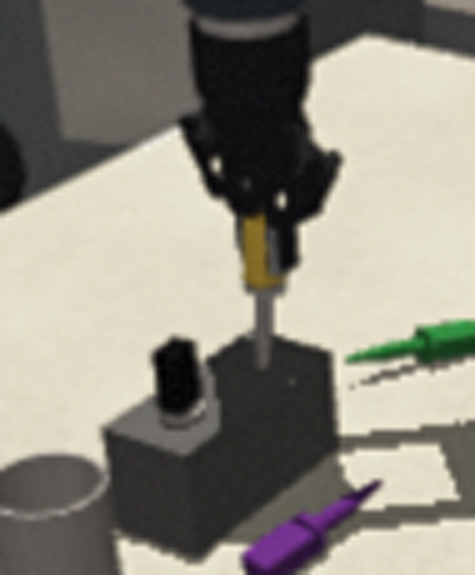

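The pin is pivoting in the pads with only about 5 N. Continue the arc.

{"op": "send_rows", "data": {
  "deltas": [
    [[0,0.2,0.8],0],
    [[0,0.4,1.45],0],
    [[0,0.7,2.1],0],
    [[0,1.05,2.8],0],
    [[0,1.05,2.8],0]
  ]
}}

```text
clock: 6.9
position: [0.4402, -0.2793, 0.1349]
ee_rot: [-90.0, 0.0, 84.0]
wrist_force: [4.4, -2.0, 1.8]
grip_width: 0.0195
```

```bash
python3 look.py m6 scene 140 90 95 115 5
```

```text
{'clock': 6.95, 'wrist_force': [3.02, -2.85, 2.13], 'torque': [-0.68, -0.87, -0.07], 'grip_width': 0.02}
tcp [ 0.4403 -0.2793  0.1349] az 84.03 R-y [-0. -0. -1.]
```

View pics/m6.png

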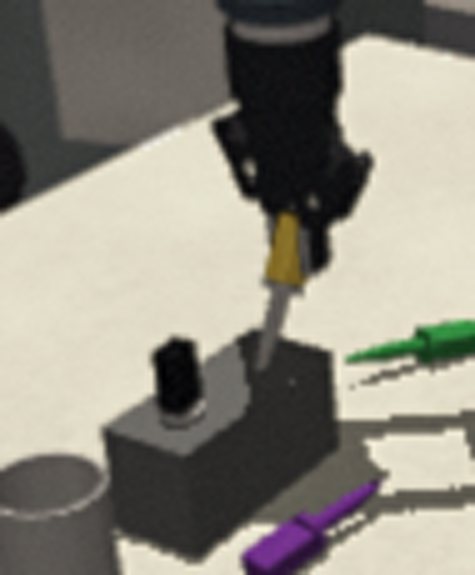

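{"op": "send_rows", "data": {
  "deltas": [
    [[0,-0.9,0.5],0],
    [[0,-1.8,1.0],0],
    [[0,-3.5,1.5],0],
    [[0,-6,1.5],0],
    [[0,-6,1.5],0]
  ]
}}

```text
clock: 7.58
position: [0.4259, -0.2781, 0.197]
ee_rot: [-90.1, 0.1, 84.1]
wrist_force: [-0.1, -0.2, -2.3]
grip_width: 0.0194
```

```bash
python3 look.py m7 scene 150 70 95 95 6; python3 - <<'E'
from h import *;import pickle
a=pickle.load(open('last_scene.pkl','rb'));p,Rm=tool()
piv=p-Rm[:,1]*.0187
im=cv2.imread('pics/m7.png')
for th,col in((25,(0,255,0)),(30,(255,255,0)),(35,(0,0,255))):
    t=np.radians(th);ax=-Rm[:,1]*np.cos(t)+Rm[:,2]*np.sin(t)
    u=proj(a,[piv,piv-ax*.028,piv-ax*.1]);print(th,u.round(1).tolist())
    q=((u-[150,70]+.5)*6).astype(int);cv2.polylines(im,[q],False,col,1)
cv2.imwrite('pics/m7b.png',im)
E
```

```text
{'clock': 7.62, 'wrist_force': [-1.08, -0.31, -2.52], 'torque': [0.01, 0.04, -0.0], 'grip_width': 0.02}
tcp [ 0.4254 -0.2775  0.1955] az 84.05 R-y [ 0.    -0.001 -1.   ]
25 [[201.7, 120.1], [199.8, 128.2], [194.9, 148.6]]
30 [[201.7, 120.1], [199.3, 128.1], [193.2, 148.3]]
35 [[201.7, 120.1], [198.8, 127.9], [191.5, 147.9]]
```

View pics/m7b.png

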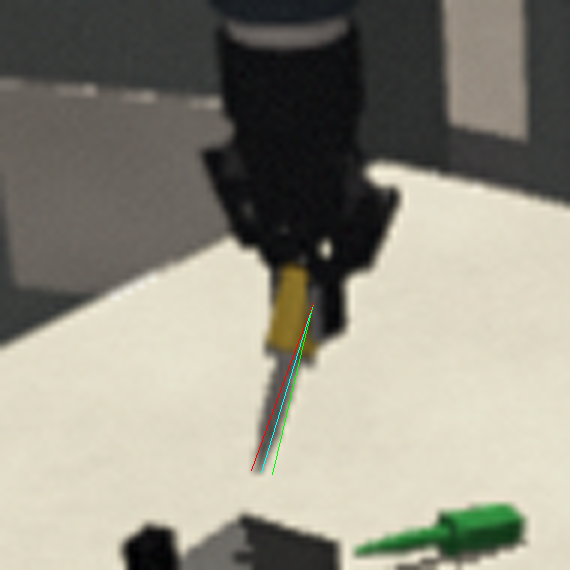

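View pics/m7.png

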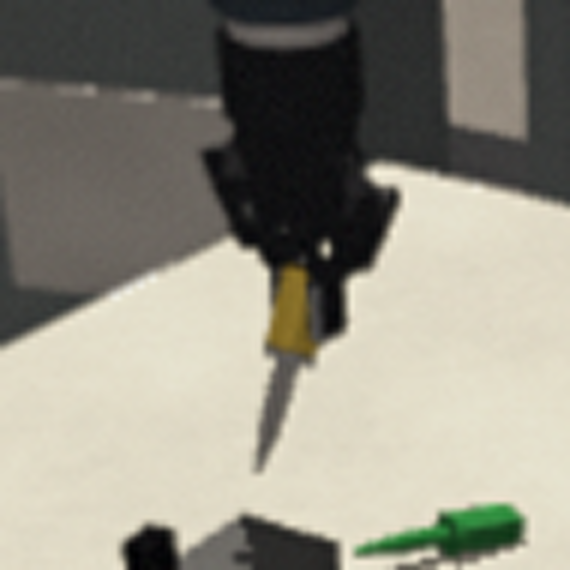

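Fit of the pin in hand: collar at (291,353) and tip at (260,470) in the crop, so the tilt is about 29° and the tip is about 100 mm from the grasp point. Now over to the dial, turning the tool to the stand's azimuth.

```bash
cat > tgt.py <<'E'
from h import *;import pickle
z=pickle.load(open('z.pkl','rb'));F=R.from_euler('z',z[3]).as_matrix()@R.from_euler('y',-np.pi/6).as_matrix()
AZ=90+np.degrees(z[3])
def tcp(x,y,hgt,L=.100): # pin tip at flange-frame x,y (m) and height above dial face
    P=z[:3]+F@np.array([.075+x,y,0]);return P+F[:,2]*(hgt+L)-np.array([0,0,.0187])
E
python3 - <<'E'
from tgt import *
t=tcp(0,.002,.02);print(t,AZ);rows([(.425,-.278,.32),(t[0],t[1],.32),t],AZ)
E
```

```text
[0.53650793 0.08946634 0.27203601] 97.79598712402833
tcp [ 0.4254 -0.2775  0.1955] az 84.05 R-y [ 0.    -0.001 -1.   ]
[[-0.06, -12.45, 0.03], np.float64(-0.24)]
[[37.64, -12.47, -7.25], np.float64(-0.24)]
[[37.64, -7.67, -7.25], np.float64(-0.24)]
```

{"op": "send_rows", "data": {
  "deltas": [
    [[0,-6,0],0],
    [[0,-12,0],0],
    [[5,-12.5,-1],-0.08],
    [[10,-12.5,-2],-0.16],
    [[15,-12.5,-3],-0.24]
  ]
}}

```text
clock: 8.25
position: [0.4705, -0.1297, 0.3186]
ee_rot: [-89.9, -0.1, 97.9]
wrist_force: [0.3, -0.3, -1.6]
grip_width: 0.0193
```

```bash
python3 - <<'E'
from tgt import *
t=tcp(0,.002,.02);rows([(t[0],t[1],.32),t],AZ)
E
```

```text
tcp [ 0.4705 -0.1297  0.3186] az 97.91 R-y [-0.002  0.001 -1.   ]
[[20.8, -0.13, -9.56], np.float64(0.002)]
[[20.79, 4.67, -9.57], np.float64(0.002)]
```

{"op": "send_rows", "data": {
  "deltas": [
    [[5,0,-2.4],0],
    [[10,0,-4.8],0],
    [[15,0,-7.2],0],
    [[20,0,-9.2],0],
    [[20,0,-9.2],0]
  ]
}}

```text
clock: 8.88
position: [0.5342, 0.0828, 0.318]
ee_rot: [-89.8, -0.1, 98.1]
wrist_force: [0.3, 0.6, -1.2]
grip_width: 0.0194
```

```bash
python3 look.py m8 top 178 130 130 110 6; python3 look.py m8s scene 220 70 135 115 5.5; python3 - <<'E'
from tgt import *
t=tcp(0,.002,.02);rows([(t[0],t[1],.32),t],AZ)
E
```

```text
{'clock': 8.93, 'wrist_force': [-0.47, -0.66, -2.49], 'torque': [0.03, -0.03, -0.02], 'grip_width': 0.02}
tcp [0.5341 0.0809 0.3181] az 98.01 R-y [-0.004 -0.    -1.   ]
{'clock': 8.98, 'wrist_force': [-0.08, 0.0, -1.43], 'torque': [0.02, -0.01, 0.01], 'grip_width': 0.02}
tcp [0.5342 0.0797 0.3184] az 97.9 R-y [-0.003 -0.    -1.   ]
tcp [0.5342 0.0797 0.3184] az 97.9 R-y [-0.003 -0.    -1.   ]
[[0.94, -0.16, -0.36], np.float64(0.002)]
[[0.94, 4.63, -0.38], np.float64(0.002)]
```

View pics/m8.png

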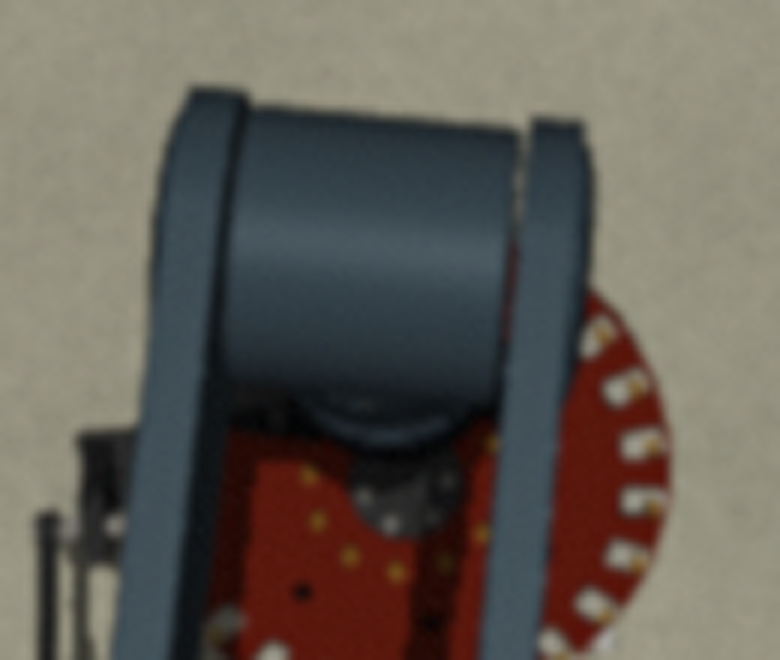

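View pics/m8s.png

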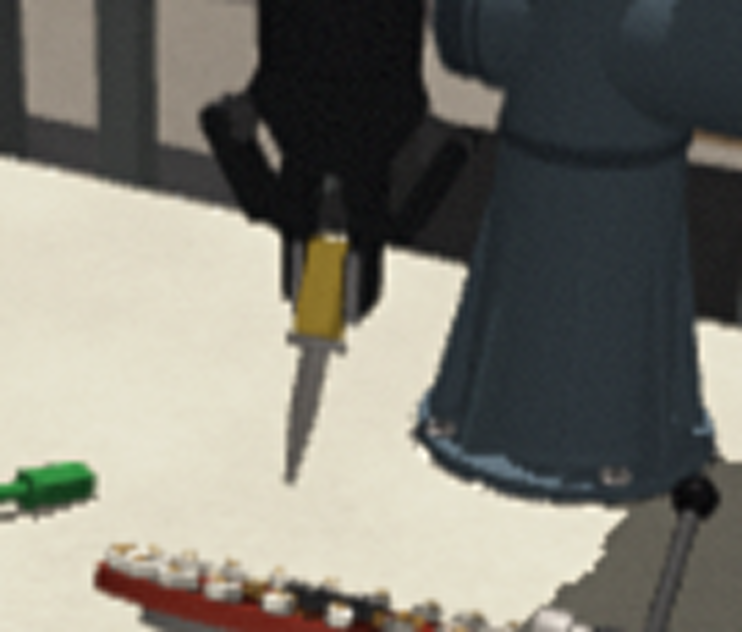

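The arm hides the hole from the top camera, so the scene view has to guide the approach. It shows the collar at about (316,342) and the tip at (291,482).

{"op": "send_rows", "data": {
  "deltas": [
    [[0.9,1,-0.35],0],
    [[0.9,2.5,-0.35],0],
    [[0.9,4,-0.35],0],
    [[0.9,4.5,-0.35],0],
    [[0.9,4.5,-0.35],0]
  ]
}}

```text
clock: 9.6
position: [0.537, 0.0884, 0.2744]
ee_rot: [-89.9, -0.0, 97.8]
wrist_force: [-0.3, -0.8, -2.4]
grip_width: 0.0193
```

```bash
python3 look.py m9 scene 225 95 110 95 7; cat > ov.py <<'E'
from tgt import *
import sys
n=sys.argv[1];x,y,S=map(float,sys.argv[2:5])
a=pickle.load(open('last_scene.pkl','rb'));p,Rm=tool();os_=z[4:6]
im=cv2.imread('pics/%s.png'%n);piv=p-Rm[:,1]*.0187
def dr(P,col):
    q=((proj(a,P)+os_-[x,y]+.5)*S).round().astype(int);cv2.polylines(im,[q],False,col,1);return q
for th,col in((30,(255,255,0)),):
    t=np.radians(th);ax=-Rm[:,1]*np.cos(t)+Rm[:,2]*np.sin(t)
    print('pivot,collar,tip',dr([piv,piv-ax*.034,piv-ax*.1],col).tolist());tip=piv-ax*.1;print('tip local to flange mm',((F.T@(tip-z[:3])-[.075,0,0])*1e3).round(1))
P=z[:3]+F@[.075,0,0];dr([P,P+F[:,2]*.03],(0,255,0))
P2=z[:3]+F@[.075*np.cos(z[8]),.075*np.sin(z[8]),0];dr([P2,P2+F[:,2]*.03],(0,255,255))
cv2.imwrite('pics/%so.png'%n,im)
t=tcp(0,.002,.02);rows([t,tcp(0,.002,0)],AZ)
E
python3 ov.py m9 225 95 7
```

```text
{'clock': 9.65, 'wrist_force': [-0.2, 0.57, -1.65], 'torque': [0.01, 0.03, 0.01], 'grip_width': 0.02}
tcp [0.5373 0.0885 0.275 ] az 97.79 R-y [ 0. -0. -1.]
pivot,collar,tip [[399, 288], [380, 376], [344, 545]]
tip local to flange mm [ 2.1  0.9 22.2]
tcp [0.5373 0.0885 0.275 ] az 97.79 R-y [ 0. -0. -1.]
[[0.11, 0.3, 0.07], np.float64(-0.0)]
[[0.11, 2.03, -0.93], np.float64(-0.0)]
```

View pics/m9o.png

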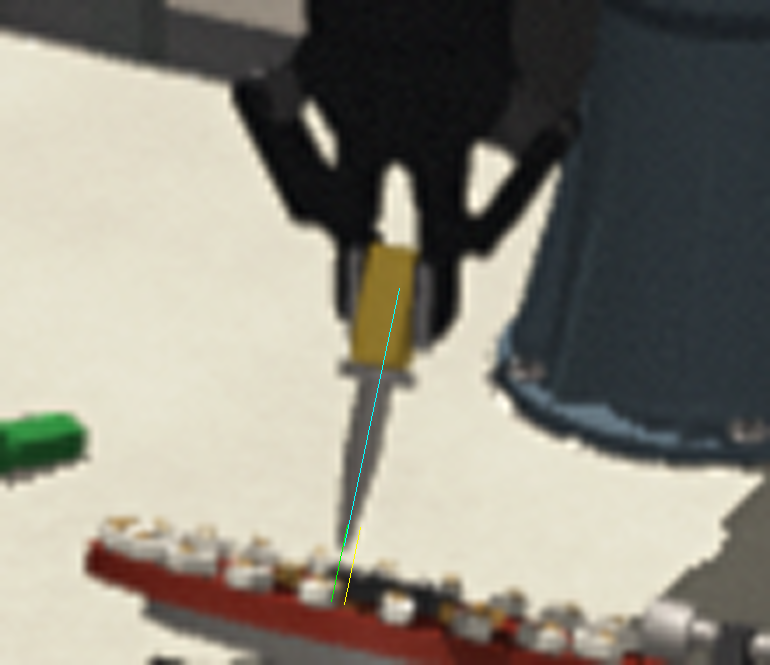

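View pics/m9.png

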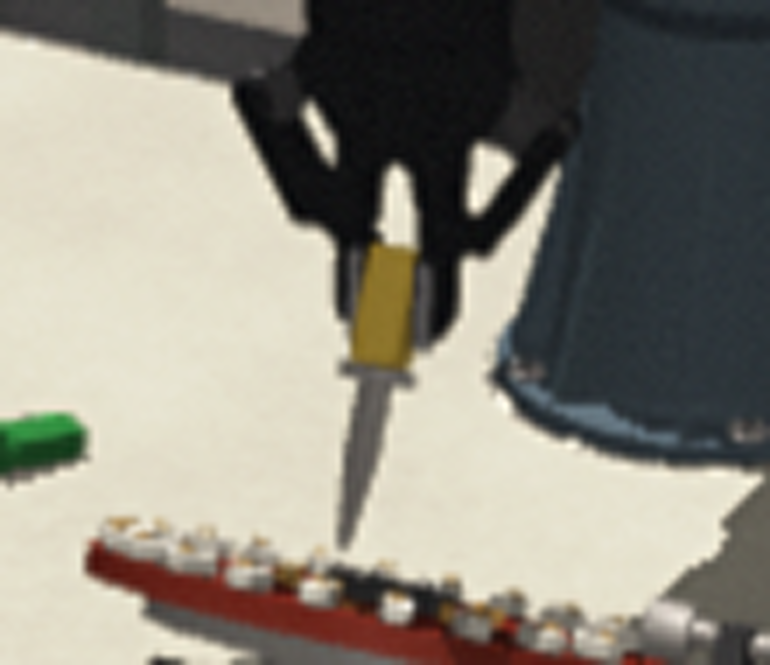

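```bash
python3 - <<'E'
from tgt import *
from scipy.optimize import least_squares
a=pickle.load(open('last_scene.pkl','rb'))
def Rt(az): 
    c,s=np.cos(np.radians(az)),np.sin(np.radians(az));return np.array([[c,0,-s],[s,0,c],[0,-1,0.]])
obs=[]
def add(p,az,off,S,tip,col,top=None):
    f=lambda q:(np.array(q)+.5)/S-.5+off
    obs.append((np.array(p),Rt(az),f(tip),f(col)))
add((.4257,-.2778,.1962),84.05,[150,70],6,(260,470),(291,353))
add((.5373,.0885,.275),97.8,[225,95],7,(345,547),(376,374))
def res(v,os_=z[4:6]):
    th,L,oz=v[0],v[1]/100,v[2]/100;r=[]
    for p,Rm,t,c in obs:
        piv=p-Rm[:,1]*.0187+Rm[:,2]*oz;ax=-Rm[:,1]*np.cos(th)+Rm[:,2]*np.sin(th)
        u=proj(a,[piv-ax*L,piv-ax*(L-.069)])+os_;r+=[u[0]-t,u[1]-c]
    return np.r_[np.ravel(r),(v[1]-10)/.4,v[2]/.3]
for o in ([0,0],z[4:6]):
    s=least_squares(lambda v:res(v,np.array(o)),[.5,10,0]);print(np.degrees(s.x[0]),s.x[1:]*10,s.fun.round(2),np.degrees(np.sqrt(np.linalg.inv(s.jac.T@s.jac)[0,0])*.5))
E
```

```text
30.61627697483923 [99.70212319 -1.03908077] [-0.29  0.24  0.56  0.35 -0.19  0.16  0.88 -0.34 -0.07 -0.35] 1.435522732381597
29.0093148737476 [100.8870525   -0.97100932] [-0.11  0.16  0.35  0.22 -0.23  0.09  0.6  -0.4   0.22 -0.32] 1.4282492558973574
```

{"op": "send_rows", "data": {
  "deltas": [
    [[0.1,0.3,0.17],0],
    [[0.1,0.75,-0.1],0],
    [[0.1,1.2,-0.35],0],
    [[0.1,1.6,-0.6],0],
    [[0.1,1.6,-0.6],0]
  ]
}}

```text
clock: 10.28
position: [0.5429, 0.0905, 0.2583]
ee_rot: [-89.9, -0.0, 97.8]
wrist_force: [0.2, 0.4, -2.6]
grip_width: 0.0193
```

```bash
python3 look.py n1 scene 225 95 110 95 7;python3 ov.py n1 225 95 7
```

```text
{'clock': 10.32, 'wrist_force': [0.01, 0.68, -1.95], 'torque': [-0.04, 0.08, 0.0], 'grip_width': 0.02}
tcp [0.543  0.0905 0.2586] az 97.8 R-y [-0.001  0.    -1.   ]
pivot,collar,tip [[395, 334], [376, 421], [340, 589]]
tip local to flange mm [-1.1  2.2  5.1]
tcp [0.543  0.0905 0.2586] az 97.8 R-y [-0.001  0.    -1.   ]
[[-0.02, -1.34, 0.66], np.float64(0.0)]
[[-0.02, 0.39, -0.34], np.float64(0.0)]
```

View pics/n1o.png

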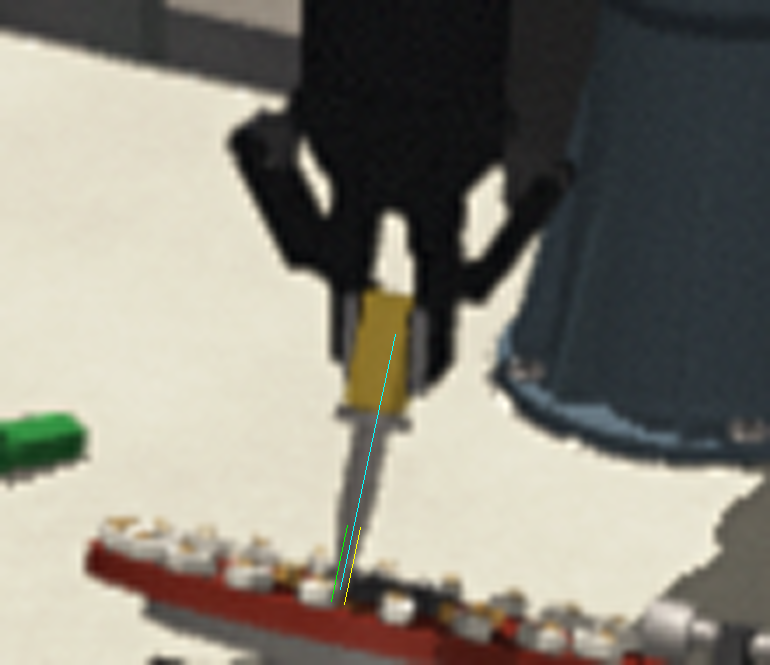

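{"op": "send_rows", "data": {
  "deltas": [
    [[0,0.25,-0.15],0],
    [[0,0.5,-0.3],0],
    [[0,0.75,-0.43],0],
    [[0,0.75,-0.43],0]
  ]
}}

```text
clock: 10.82
position: [0.5472, 0.0911, 0.2511]
ee_rot: [-90.0, -0.0, 97.8]
wrist_force: [-1.1, 0.0, -2.1]
grip_width: 0.0195
```

```bash
python3 - <<'E'
from tgt import *
s=ctrl.observe();print(s['wrist_force'],s['torque'],s['clock']);p=s['position']
print(((F.T@(p-tcp(0,0,0))))*1e3)
E
```

```text
[-1.10424108  0.03897448 -2.11943047] [ 0.03904211  0.00431035 -0.0267579 ] 10.825
[-1.06520649  2.17624734 -3.50567692]
```

{"op": "send_rows", "data": {
  "deltas": [
    [[0,0.2,-0.12],0],
    [[0,0.4,-0.23],0],
    [[0,0.6,-0.35],0],
    [[0,0.6,-0.35],0]
  ]
}}

```text
clock: 11.32
position: [0.5507, 0.0916, 0.2452]
ee_rot: [-90.0, -0.0, 97.8]
wrist_force: [-0.7, -0.0, -2.0]
grip_width: 0.0196
```

{"op": "send_rows", "data": {
  "deltas": [
    [[0,0.2,-0.12],0],
    [[0,0.4,-0.23],0],
    [[0,0.6,-0.35],0],
    [[0,0.6,-0.35],0]
  ]
}}

```text
clock: 11.82
position: [0.5542, 0.0921, 0.2391]
ee_rot: [-90.0, -0.0, 97.8]
wrist_force: [-0.5, 0.1, -1.9]
grip_width: 0.0194
```

```bash
cat > st.py <<'E'
from tgt import *
s=ctrl.observe();print('F',s['wrist_force'].round(1),'Flocal',(F.T@s['wrist_force']).round(1),s['torque'].round(2),s['clock'],s['grip_width']);p=s['position']
print(((F.T@(p-tcp(0,0,0))))*1e3)
E
python3 st.py
```

```text
F [-0.5  0.1 -1.9] Flocal [-1.4  0.1 -1.4] [-0.02  0.01  0.02] 11.825 0.019397677356765935
[ -0.97948311   2.19235947 -17.40801132]
```

The tip is through the dial hole and into the flange mouth with no contact force. I'll keep going and bring y back to the flange axis as the taper fills.

{"op": "send_rows", "data": {
  "deltas": [
    [[-0.05,0.22,-0.12],0],
    [[-0.1,0.44,-0.25],0],
    [[-0.15,0.65,-0.37],0],
    [[-0.15,0.87,-0.5],0],
    [[-0.15,0.87,-0.5],0]
  ]
}}

```text
clock: 12.45
position: [0.5595, 0.0913, 0.2304]
ee_rot: [-90.0, -0.0, 97.8]
wrist_force: [0.9, 1.9, -1.5]
grip_width: 0.0194
```

```bash
python3 st.py
```

```text
F [ 0.9  1.9 -1.5] Flocal [ 0.2  1.8 -1.9] [ 0.54 -0.06  0.1 ] 12.45 0.01936617237559708
[ -0.83275608   0.72783626 -27.54435072]
```

{"op": "send_rows", "data": {
  "deltas": [
    [[-0.03,0.22,-0.12],0],
    [[-0.06,0.44,-0.25],0],
    [[-0.07,0.65,-0.37],0],
    [[-0.07,0.87,-0.5],0],
    [[-0.07,0.87,-0.5],0]
  ]
}}

```text
clock: 13.08
position: [0.5645, 0.0912, 0.2216]
ee_rot: [-90.0, -0.0, 97.8]
wrist_force: [0.8, 3.1, -2.9]
grip_width: 0.0192
```

```bash
python3 st.py; python3 look.py n2 scene 225 95 110 95 7
```

```text
F [ 0.8  3.1 -2.9] Flocal [-0.4  2.9 -3.2] [0.5  0.04 0.1 ] 13.075 0.019191631449708996
[ -1.0079494   -0.08224889 -37.64246929]
{'clock': 13.12, 'wrist_force': [-0.61, 2.0, -3.23], 'torque': [0.52, 0.04, 0.09], 'grip_width': 0.02}
tcp [0.5645 0.0912 0.2217] az 97.8 R-y [-0.  0. -1.]
```

View pics/n2.png

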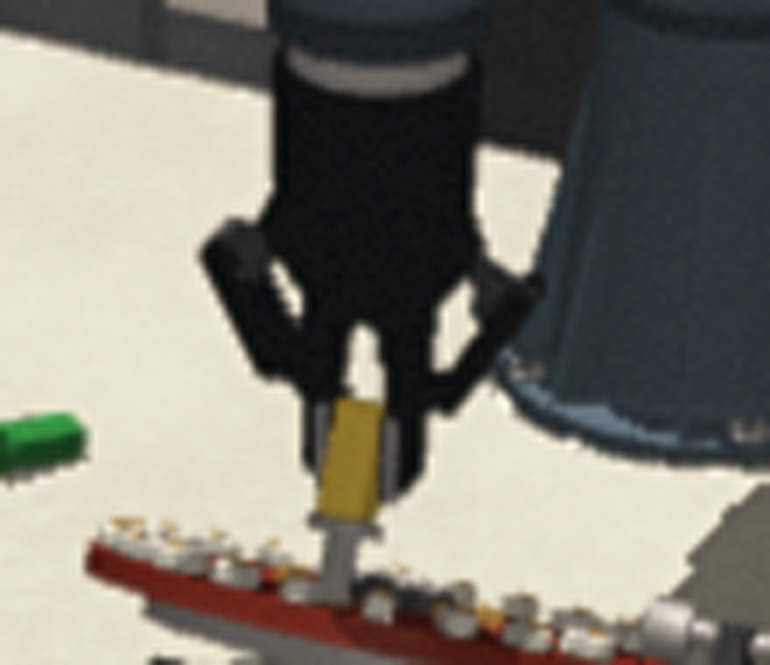

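{"op": "send_rows", "data": {
  "deltas": [
    [[0,0.22,-0.12],0],
    [[0,0.44,-0.25],0],
    [[0,0.65,-0.37],0],
    [[0,0.65,-0.37],0]
  ]
}}

```text
clock: 13.62
position: [0.5681, 0.0917, 0.2152]
ee_rot: [-90.0, -0.0, 97.8]
wrist_force: [-0.9, 2.0, -3.1]
grip_width: 0.0194
```

```bash
python3 st.py
```

```text
F [-0.9  2.  -3.1] Flocal [-2.1  2.1 -2.3] [0.47 0.13 0.04] 13.625 0.01938621255427746
[-1.04550523e+00 -2.98375773e-02 -4.50548345e+01]
```

{"op": "send_rows", "data": {
  "deltas": [
    [[0,0.22,-0.12],0],
    [[0,0.44,-0.25],0],
    [[0,0.65,-0.37],0],
    [[0,0.65,-0.37],0]
  ]
}}

```text
clock: 14.12
position: [0.5717, 0.0922, 0.2086]
ee_rot: [-90.0, -0.0, 97.8]
wrist_force: [-0.7, 2.5, -4.0]
grip_width: 0.019
```

```bash
python3 st.py
```

```text
F [-0.7  2.5 -4. ] Flocal [-2.3  2.5 -3.3] [0.4  0.3  0.07] 14.125 0.01895218884178009
[-1.20778972e+00 -3.53397247e-02 -5.25776938e+01]
```

{"op": "send_rows", "data": {
  "deltas": [
    [[0,0.22,-0.12],0],
    [[0,0.44,-0.25],0],
    [[0,0.65,-0.37],0],
    [[0,0.65,-0.37],0]
  ]
}}

```text
clock: 14.62
position: [0.5752, 0.0928, 0.202]
ee_rot: [-90.0, -0.0, 97.8]
wrist_force: [-2.1, 2.3, -4.1]
grip_width: 0.0194
```

```bash
python3 st.py;python3 look.py n3 scene 225 95 110 95 7
```

```text
F [-2.1  2.3 -4.1] Flocal [-3.6  2.5 -2.7] [0.43 0.61 0.04] 14.625 0.019390723069826254
[-1.41748188e+00  1.84587662e-02 -6.00409434e+01]
{'clock': 14.68, 'wrist_force': [-1.86, 2.14, -3.88], 'torque': [0.36, 0.6, 0.1], 'grip_width': 0.02}
tcp [0.5752 0.0928 0.202 ] az 97.8 R-y [-0.001  0.    -1.   ]
```

View pics/n3.png

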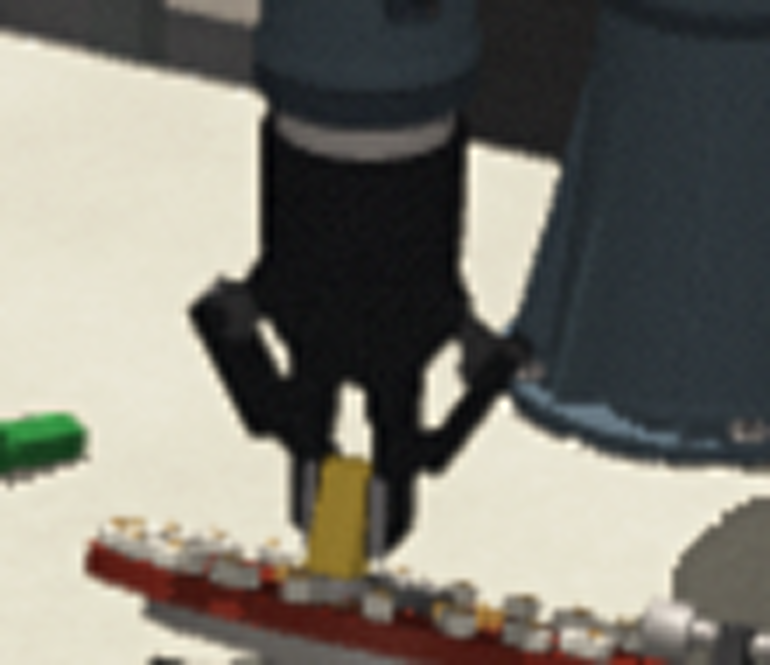

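{"op": "send_rows", "data": {
  "deltas": [
    [[0,0.2,-0.08],0],
    [[0,0.4,-0.2],0],
    [[0,0.55,-0.28],0],
    [[0,0.55,-0.28],0]
  ]
}}

```text
clock: 15.18
position: [0.5771, 0.0929, 0.1985]
ee_rot: [-89.9, 0.0, 97.8]
wrist_force: [-14.4, -0.0, 9.2]
grip_width: 0.0194
```

```bash
python3 st.py
```

```text
F [-14.4  -0.    9.2] Flocal [-7.7  1.9 15.1] [0.21 2.16 0.08] 15.175 0.019410473323239686
[ -1.54965586  -0.0856801  -64.03777377]
```

```bash
python3 look.py n4 scene 235 135 75 60 10;python3 - <<'E'
from h import *
b=ctrl.capture('top');save(b,'n4t.png')
E
```

```text
{'clock': 15.22, 'wrist_force': [-14.19, 1.01, 9.15], 'torque': [0.22, 2.13, 0.01], 'grip_width': 0.02}
tcp [0.5771 0.0929 0.1985] az 97.82 R-y [-0.002 -0.001 -1.   ]
```

View pics/n4.png

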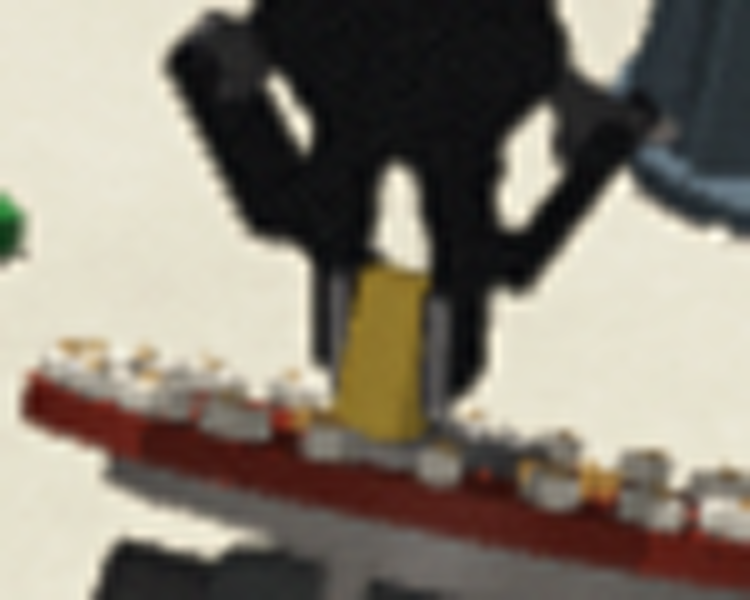

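{"op": "send_rows", "data": {
  "deltas": [
    [[0,0.1,-0.03],0],
    [[0,0.2,-0.06],0],
    [[0,0.2,-0.06],0]
  ]
}}

```text
clock: 15.65
position: [0.5771, 0.0929, 0.1984]
ee_rot: [-89.8, 0.1, 97.8]
wrist_force: [-23.2, -0.1, 21.8]
grip_width: 0.0193
```

```bash
python3 st.py
```

```text
F [-23.2  -0.1  21.8] Flocal [-9.   3.  30.4] [0.11 3.4  0.04] 15.65 0.0193006539955548
[ -1.55935159  -0.07604454 -64.17155848]
```

Hard stop at 30 N. The collar looks seated. Unload, release, back off and check.

{"op": "send_rows", "data": {
  "deltas": [
    [[0,-0.3,0.15],0],
    [[0,-0.3,0.15],0]
  ]
}}

```text
clock: 15.9
position: [0.577, 0.0929, 0.1985]
ee_rot: [-90.0, 0.0, 97.8]
wrist_force: [-7.7, 2.3, 2.2]
grip_width: 0.0191
```

{"op": "send_rows", "data": {
  "deltas": [
    [[0,0,0],0],
    [[0,0,0],0],
    [[0,0,0],0],
    [[0,0,0],0],
    [[0,0,0],0]
  ],
  "jaw": -0.3
}}

```text
clock: 16.52
position: [0.5774, 0.0929, 0.1981]
ee_rot: [-90.0, 0.0, 97.8]
wrist_force: [0.7, -0.4, -1.3]
grip_width: 0.0556
```

```bash
python3 st.py;python3 look.py n5 scene 235 135 75 60 10
```

```text
F [ 0.7 -0.4 -1.3] Flocal [-0.1 -0.5 -1.5] [ 0.03  0.02 -0.02] 16.525 0.05556274926295269
[ -1.46594084  -0.0995521  -64.56745495]
{'clock': 16.58, 'wrist_force': [-0.47, -0.11, -0.3], 'torque': [0.01, 0.04, 0.02], 'grip_width': 0.06}
tcp [0.5774 0.093  0.198 ] az 97.8 R-y [ 0. -0. -1.]
```

View pics/n5.png

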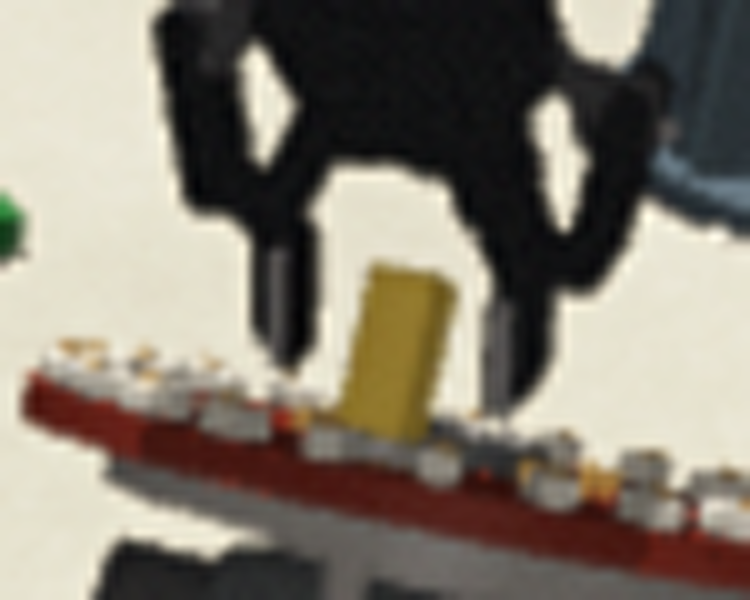

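{"op": "send_rows", "data": {
  "deltas": [
    [[0,-2,0],0],
    [[0,-5,0],0],
    [[0,-9,0],0],
    [[0,-13,0],0],
    [[0,-13,0],0]
  ]
}}

```text
clock: 17.2
position: [0.5792, 0.093, 0.3324]
ee_rot: [-90.4, 0.1, 97.8]
wrist_force: [0.2, 0.6, -0.3]
grip_width: 0.0554
```

```bash
python3 look.py n6 scene 225 115 110 95 7; python3 - <<'E'
from tgt import *
rows([(.427,.239,.32),(.3,.239,.32)],AZ)
E
```

```text
{'clock': 17.25, 'wrist_force': [0.46, 0.32, -0.7], 'torque': [-0.0, 0.01, -0.0], 'grip_width': 0.06}
tcp [0.5781 0.093  0.3298] az 97.81 R-y [ 0.004 -0.    -1.   ]
tcp [0.5781 0.093  0.3298] az 97.81 R-y [ 0.004 -0.    -1.   ]
[[16.52, 0.92, 12.99], np.float64(0.0)]
[[18.24, 0.88, 25.57], np.float64(0.0)]
```

View pics/n6.png

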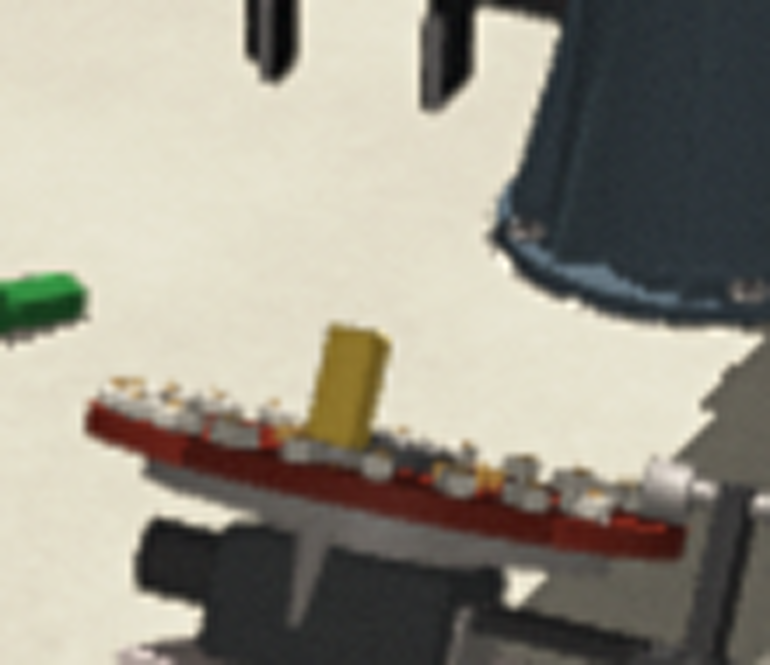

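{"op": "send_rows", "data": {
  "deltas": [
    [[3,0,5],0],
    [[7,0,10],0],
    [[11,0,15],0],
    [[15,0,20],0],
    [[18,0.5,25],0]
  ],
  "jaw": 1
}}

```text
clock: 17.88
position: [0.3035, 0.2377, 0.3218]
ee_rot: [-89.9, -0.0, 97.8]
wrist_force: [0.4, 0.8, 0.7]
grip_width: -0.0003
```

```bash
python3 look.py n7 top 178 150 130 110 6;python3 look.py n7s scene 225 115 140 95 5.5;  python3 - <<'E'
from tgt import *
import pickle
b=pickle.load(open('last_top.pkl','rb'));a=pickle.load(open('last_scene.pkl','rb'))
for c,n,off,S,o in((b,'n7',[178,150],6,z[6:8]),(a,'n7s',[225,115],5.5,z[4:6])):
    im=cv2.imread('pics/%s.png'%n)
    for xs in([14,10],[14,-10],[-14,-10],[-14,10]):
        pass
    P0=z[:3]+F@[.075,0,0]
    for h0 in(0,.004):
      q=[P0+F@np.array([sx,sy,.052+h0]) for sx,sy in((.014,.01),(.014,-.01),(-.014,-.01),(-.014,.01),(.014,.01))]
      u=((proj(c,q)+o-off+.5)*S).astype(int);cv2.polylines(im,[u],False,(255,255,0) if h0==0 else(0,255,0),1)
    u=((proj(c,[P0,P0+F[:,2]*.052])+o-off+.5)*S).astype(int);cv2.polylines(im,[u],False,(255,255,255),1)
    cv2.imwrite('pics/%so.png'%n,im)
E
```

```text
{'clock': 17.92, 'wrist_force': [-4.5, 3.69, -2.01], 'torque': [0.16, 0.12, 0.01], 'grip_width': 0.0}
tcp [0.2974 0.2397 0.3208] az 98.01 R-y [-0.007  0.001 -1.   ]
{'clock': 17.98, 'wrist_force': [1.03, -0.08, -0.45], 'torque': [0.02, 0.0, -0.03], 'grip_width': -0.0}
tcp [0.3006 0.2387 0.3212] az 98.11 R-y [-0.004  0.    -1.   ]
```

View pics/n7o.png

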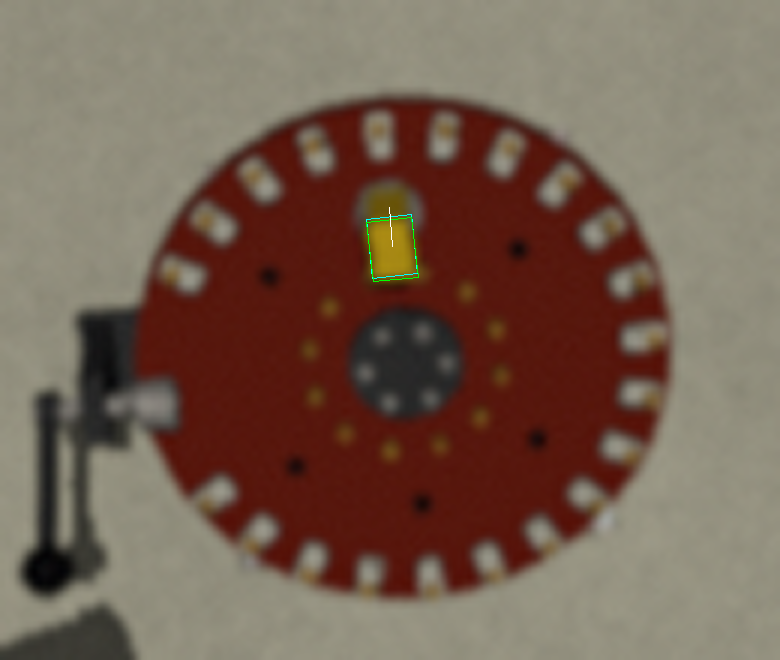

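View pics/n7so.png

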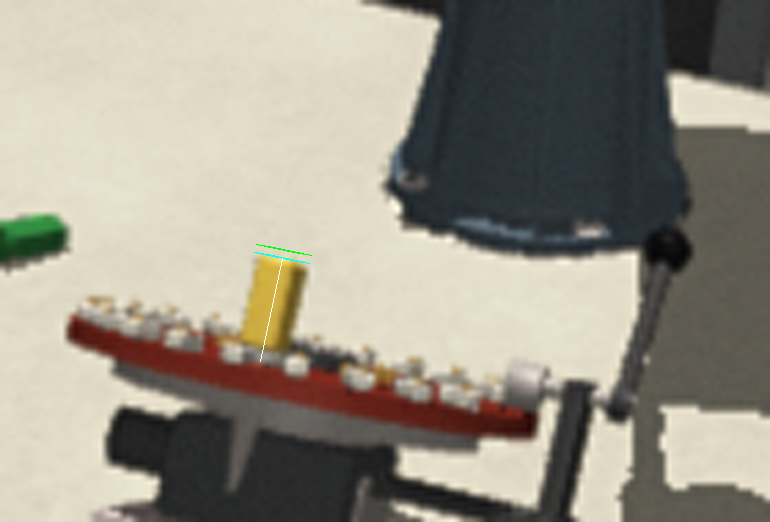

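Overlay check: the grip matches the seated, square prediction in both views (pin top at (391,247) in the top crop, cyan outline on it). I'll add one light press on the pin's top with shut fingers to be sure it is seated.

```bash
python3 - <<'E'
from tgt import *
rows([(.576,.093,.32),(.576,.093,.25)],AZ)
E
```

```text
tcp [0.3006 0.2387 0.3212] az 98.11 R-y [-0.004  0.    -1.   ]
[[-18.3, 0.02, -25.21], np.float64(0.005)]
[[-18.31, 7.02, -25.23], np.float64(0.005)]
```

{"op": "send_rows", "data": {
  "deltas": [
    [[-4,0,-5],0],
    [[-8,0,-10],0],
    [[-12,0,-15],0],
    [[-16,0,-20.5],0],
    [[-18.3,0,-25.2],0]
  ]
}}

```text
clock: 18.6
position: [0.5818, 0.0879, 0.3214]
ee_rot: [-89.9, -0.0, 97.7]
wrist_force: [-0.4, 1.1, 0.8]
grip_width: 0.0003
```

{"op": "send_rows", "data": {
  "deltas": [
    [[0,2,0],0],
    [[0,4,0],0],
    [[0,6,0],0],
    [[0,6,0],0]
  ]
}}

```text
clock: 19.1
position: [0.5788, 0.0895, 0.2596]
ee_rot: [-89.7, -0.1, 97.8]
wrist_force: [-0.1, -0.1, -0.8]
grip_width: 0.0002
```

```bash
python3 - <<'E'
from tgt import *
rows([(.576,.093,.25),(.576,.093,.239)],AZ)
E
```

```text
tcp [0.5788 0.0895 0.2596] az 97.77 R-y [-0.006  0.    -1.   ]
[[0.38, 0.96, 0.22], np.float64(-0.0)]
[[0.38, 2.06, 0.22], np.float64(-0.0)]
```

{"op": "send_rows", "data": {
  "deltas": [
    [[0.35,0.9,0.3],0],
    [[0.35,1.4,0.3],0],
    [[0.35,1.7,0.3],0],
    [[0.35,1.9,0.3],0]
  ]
}}

```text
clock: 19.6
position: [0.5769, 0.0931, 0.2443]
ee_rot: [-90.0, 0.0, 97.8]
wrist_force: [-0.2, -0.6, -0.6]
grip_width: 0.0002
```

```bash
python3 st.py
```

```text
F [-0.2 -0.6 -0.6] Flocal [-0.6 -0.5 -0.4] [0.01 0.03 0.02] 19.6 0.00019076491763664262
[ 21.22760944   0.16004783 -24.30672505]
```

Now along the pin's axis in small steps.

{"op": "send_rows", "data": {
  "deltas": [
    [[0,0.2,-0.1],0],
    [[0,0.35,-0.18],0],
    [[0,0.5,-0.25],0],
    [[0,0.5,-0.25],0]
  ]
}}

```text
clock: 20.1
position: [0.5795, 0.0935, 0.2394]
ee_rot: [-90.0, 0.0, 97.8]
wrist_force: [0.2, -0.0, 0.4]
grip_width: -0.0002
```

```bash
python3 st.py
```

```text
F [ 0.2 -0.   0.4] Flocal [ 0.4 -0.   0.2] [ 0.02 -0.    0.02] 20.1 -0.00016448999995342999
[ 21.02538007   0.1360073  -29.85903442]
```

{"op": "send_rows", "data": {
  "deltas": [
    [[0,0.1,-0.05],0],
    [[0,0.2,-0.1],0],
    [[0,0.3,-0.15],0],
    [[0,0.3,-0.15],0]
  ]
}}

```text
clock: 20.6
position: [0.5818, 0.0936, 0.2389]
ee_rot: [-90.2, 0.0, 97.8]
wrist_force: [-3.1, -0.6, 12.4]
grip_width: 0.0001
```

```bash
python3 st.py
```

```text
F [-3.1 -0.6 12.4] Flocal [ 3.4 -0.2 12.3] [-0.07  0.57  0.03] 20.6 0.00014677865860273024
[ 2.27603837e+01 -1.94680788e-02 -3.14070538e+01]
```

Contact came at z = 0.2389, exactly the height predicted for a seated collar. A little more pressure, then on to the clamp.

{"op": "send_rows", "data": {
  "deltas": [
    [[0,0.1,0],0],
    [[0,0.1,0],0]
  ]
}}

```text
clock: 20.85
position: [0.5819, 0.0936, 0.2388]
ee_rot: [-90.2, 0.1, 97.8]
wrist_force: [-6.3, 0.4, 17.3]
grip_width: -0.0004
```

{"op": "send_rows", "data": {
  "deltas": [
    [[0,-1,0],0],
    [[0,-3,0],0],
    [[0,-6,0],0],
    [[0,-9,0],0],
    [[0,-9,0],0]
  ]
}}

```text
clock: 21.48
position: [0.582, 0.0937, 0.3278]
ee_rot: [-90.3, 0.0, 97.8]
wrist_force: [0.3, 0.1, -0.2]
grip_width: -0.0001
```

```bash
python3 - <<'E'
from tgt import *
h=z[9:12]
rows([(.427,.239,.32),(.427,.239,.23)],AZ)
for al in(z[12],.9,.75,.5,.25,0):
    e=al+np.arctan2(4,90);print(al,(h+F@(np.array([-np.cos(e),0,np.sin(e)])*.09)).round(4))
E
```

```text
tcp [0.582  0.0937 0.3278] az 97.81 R-y [ 0.005 -0.    -1.   ]
[[16.5, 0.7, 13.39], np.float64(0.0)]
[[16.51, 9.7, 13.43], np.float64(0.0)]
1.0259913811845722 [0.4274 0.2394 0.2102]
0.9 [0.4222 0.2387 0.2001]
0.75 [0.4177 0.238  0.1874]
0.5 [0.4144 0.2376 0.1652]
0.25 [0.4168 0.2379 0.1429]
0 [0.4245 0.239  0.1219]
```

{"op": "send_rows", "data": {
  "deltas": [
    [[4,0,4],0],
    [[9,0,8],0],
    [[14,0,12],0],
    [[16.5,0.5,13.7],0],
    [[16.5,0.5,13.7],0]
  ]
}}

```text
clock: 22.1
position: [0.4204, 0.2399, 0.3186]
ee_rot: [-89.9, 0.0, 98.0]
wrist_force: [-0.2, -0.7, -0.5]
grip_width: 0.0
```

```bash
python3 look.py c1 scene 290 80 100 110 6; python3 - <<'E'
from tgt import *
rows([(.424,.239,.26),(.424,.239,.23)],AZ)
E
```

```text
{'clock': 22.15, 'wrist_force': [-0.18, 0.33, -0.53], 'torque': [-0.03, -0.01, -0.05], 'grip_width': 0.0}
tcp [0.4216 0.239  0.3189] az 97.93 R-y [-0.001 -0.001 -1.   ]
tcp [0.4216 0.239  0.3189] az 97.93 R-y [-0.001 -0.001 -1.   ]
[[-0.03, 5.89, -0.25], np.float64(0.002)]
[[-0.03, 8.89, -0.25], np.float64(0.002)]
```

View pics/c1.png

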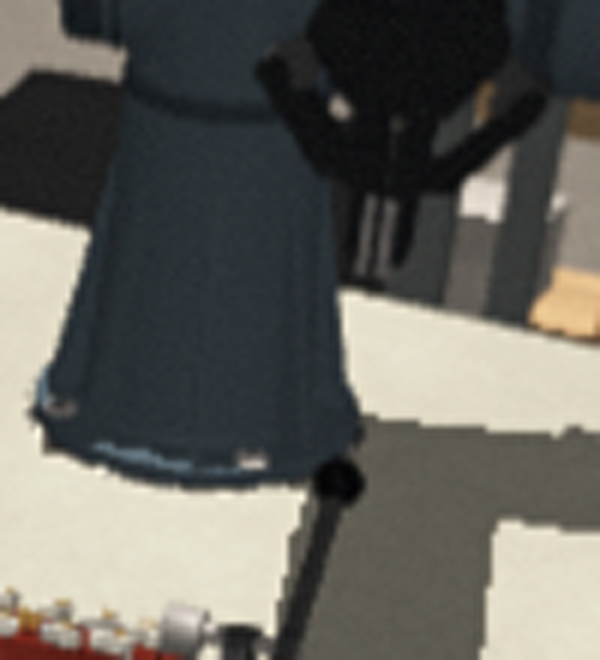

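{"op": "send_rows", "data": {
  "deltas": [
    [[0,3,-0.25],0],
    [[0,6,-0.25],0],
    [[0,8,-0.25],0],
    [[0,8.7,-0.25],0],
    [[0,8.7,-0.25],0]
  ]
}}

```text
clock: 22.78
position: [0.4254, 0.2383, 0.2328]
ee_rot: [-89.9, 0.0, 97.8]
wrist_force: [-0.2, 0.0, -0.5]
grip_width: 0.0001
```

```bash
python3 look.py c2 scene 290 80 100 110 6
```

```text
{'clock': 22.82, 'wrist_force': [-1.0, 0.25, 0.39], 'torque': [-0.0, -0.02, 0.01], 'grip_width': 0.0}
tcp [0.4258 0.2385 0.2335] az 97.76 R-y [ 0.  0. -1.]
```

View pics/c2.png

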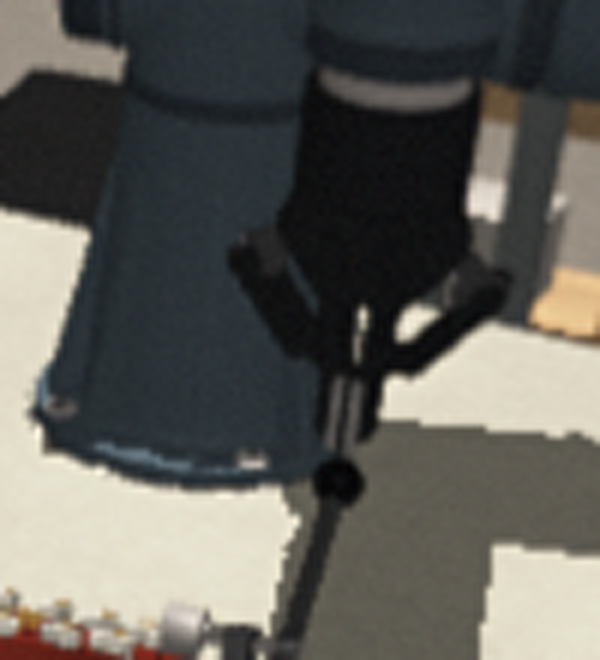

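Fingertips are right above the ball. Pushing down on it while following its arc.

{"op": "send_rows", "data": {
  "deltas": [
    [[0,0.7,0.2],0],
    [[0,1.5,0.3],0],
    [[0,2.3,0.5],0],
    [[0,3.1,0.7],0],
    [[0,3.1,0.7],0]
  ]
}}

```text
clock: 23.45
position: [0.4177, 0.2378, 0.2011]
ee_rot: [-89.9, 0.0, 97.8]
wrist_force: [0.1, -0.5, -0.6]
grip_width: 0.0001
```

```bash
python3 look.py c3 scene 290 80 100 110 6
```

```text
{'clock': 23.5, 'wrist_force': [-0.27, -0.08, -0.4], 'torque': [-0.04, 0.02, -0.04], 'grip_width': -0.0}
tcp [0.418  0.2378 0.2015] az 97.81 R-y [-0. -0. -1.]
```

View pics/c3.png

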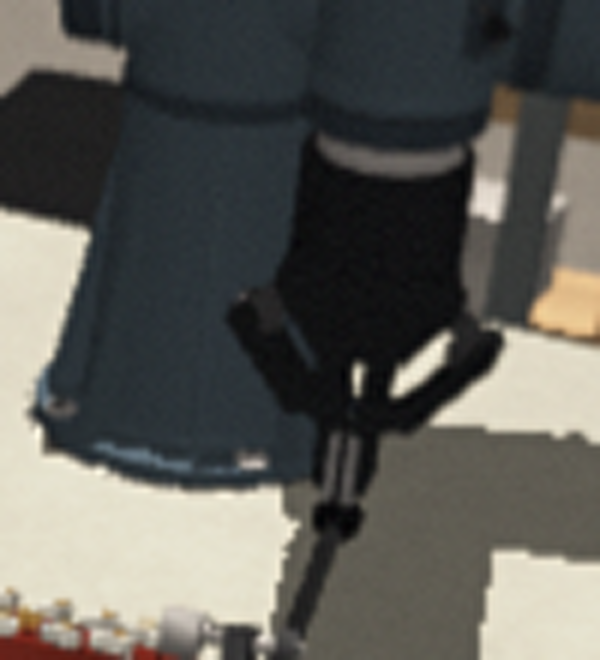

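{"op": "send_rows", "data": {
  "deltas": [
    [[0,0.8,0.15],0],
    [[0,1.6,0.3],0],
    [[0,2.4,0.35],0],
    [[0,3.2,0.35],0],
    [[0,3.6,0.3],0]
  ]
}}

```text
clock: 24.12
position: [0.4149, 0.2374, 0.1653]
ee_rot: [-90.0, 0.0, 97.8]
wrist_force: [-1.6, -0.5, 2.1]
grip_width: 0.0001
```

{"op": "send_rows", "data": {
  "deltas": [
    [[0,0.8,-0.1],0],
    [[0,1.5,-0.2],0],
    [[0,2,-0.4],0],
    [[0,2.5,-0.5],0],
    [[0,2.5,-0.5],0]
  ]
}}

```text
clock: 24.75
position: [0.4202, 0.2381, 0.1407]
ee_rot: [-90.0, 0.0, 97.8]
wrist_force: [-0.2, -0.9, -0.6]
grip_width: 0.0
```

```bash
python3 look.py c4 scene 290 100 100 110 6
```

```text
{'clock': 24.8, 'wrist_force': [0.72, 0.47, 0.01], 'torque': [0.03, -0.02, -0.01], 'grip_width': -0.0}
tcp [0.4202 0.2381 0.1409] az 97.8 R-y [-0. -0. -1.]
```

View pics/c4.png

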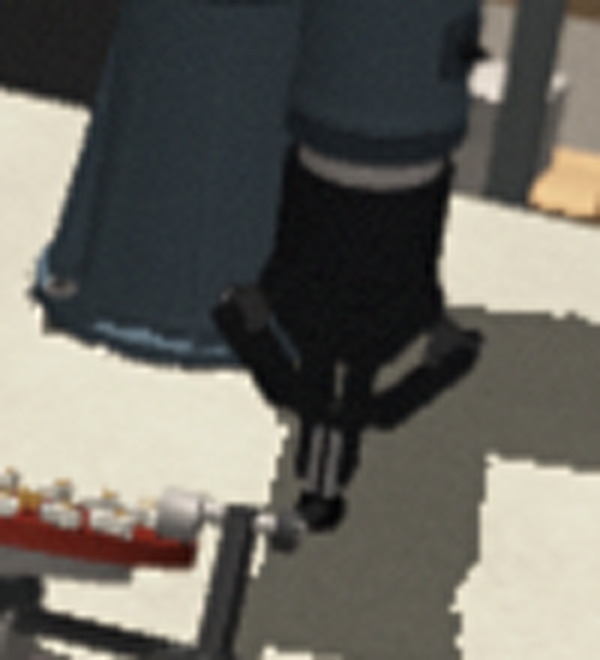

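Nearly down. Continue in fine steps until the stop resists.

{"op": "send_rows", "data": {
  "deltas": [
    [[0,0.2,-0.05],0],
    [[0,0.4,-0.1],0],
    [[0,0.6,-0.15],0],
    [[0,0.6,-0.15],0]
  ]
}}

```text
clock: 25.3
position: [0.422, 0.2384, 0.1352]
ee_rot: [-90.0, -0.0, 97.8]
wrist_force: [0.2, 0.3, 1.5]
grip_width: 0.0001
```

{"op": "send_rows", "data": {
  "deltas": [
    [[0,0.2,0],0],
    [[0,0.4,0],0],
    [[0,0.4,0],0]
  ]
}}

```text
clock: 25.68
position: [0.4225, 0.2386, 0.1337]
ee_rot: [-90.1, 0.0, 97.8]
wrist_force: [-6.5, -2.5, 21.6]
grip_width: 0.0002
```

{"op": "send_rows", "data": {
  "deltas": [
    [[0,0.1,0],0],
    [[0,0.1,0],0]
  ]
}}

```text
clock: 25.92
position: [0.4226, 0.2387, 0.1335]
ee_rot: [-90.1, 0.0, 97.8]
wrist_force: [-9.8, -4.3, 28.4]
grip_width: 0.0
```

{"op": "send_rows", "data": {
  "deltas": [
    [[0,-1,0.3],0],
    [[0,-3,1],0],
    [[0,-7,3],0],
    [[0,-12,6],0],
    [[0,-16,9],0]
  ]
}}

```text
clock: 26.55
position: [0.3314, 0.226, 0.2914]
ee_rot: [-90.0, -0.0, 97.8]
wrist_force: [0.5, -0.7, 0.5]
grip_width: 0.0001
```

{"op": "send_rows", "data": {
  "deltas": [
    [[4,0,0],0],
    [[9,0,0],0],
    [[12,0,0],0],
    [[12,0,0],0],
    [[12,0,0],0]
  ]
}}

```text
clock: 27.18
position: [0.3158, 0.3445, 0.2895]
ee_rot: [-89.9, 0.1, 97.8]
wrist_force: [0.1, -0.7, 0.0]
grip_width: -0.0002
```

```bash
python3 look.py d1 top 165 150 140 110 5.7;python3 look.py d1s scene 220 120 150 100 5.3; python3 - <<'E'
from tgt import *
b=pickle.load(open('last_top.pkl','rb'));a=pickle.load(open('last_scene.pkl','rb'));h=z[9:12]
for c,n,off,S,o in((b,'d1',[165,150],5.7,z[6:8]),(a,'d1s',[220,120],5.3,z[4:6])):
    im=cv2.imread('pics/%s.png'%n);P0=z[:3]+F@[.075,0,0]
    q=[P0+F@np.array([sx,sy,.052]) for sx,sy in((.014,.01),(.014,-.01),(-.014,-.01),(-.014,.01),(.014,.01))]
    cv2.polylines(im,[((proj(c,q)+o-off+.5)*S).astype(int)],False,(255,255,0),1)
    for al,col in((0,(0,255,0)),(.1,(0,0,255))):
        e=al+np.arctan2(4,90);B=h+F@(np.array([-np.cos(e),0,np.sin(e)])*.09)
        u=((proj(c,[h,B])+o-off+.5)*S).astype(int);cv2.line(im,tuple(map(int,u[0])),tuple(map(int,u[1])),col,1);cv2.circle(im,tuple(map(int,u[1])),4,col,1)
    cv2.imwrite('pics/%so.png'%n,im)
c=b;save(b,'d1full.png');save(a,'d1sfull.png')
E
```

```text
{'clock': 27.22, 'wrist_force': [0.2, 0.03, 0.0], 'torque': [-0.04, -0.04, 0.01], 'grip_width': -0.0}
tcp [0.3161 0.3443 0.2897] az 97.78 R-y [-0.001 -0.001 -1.   ]
{'clock': 27.28, 'wrist_force': [-1.93, -0.1, -0.12], 'torque': [-0.01, 0.02, 0.01], 'grip_width': 0.0}
tcp [0.3162 0.3442 0.2898] az 97.75 R-y [-0.    -0.001 -1.   ]
```

View pics/d1o.png

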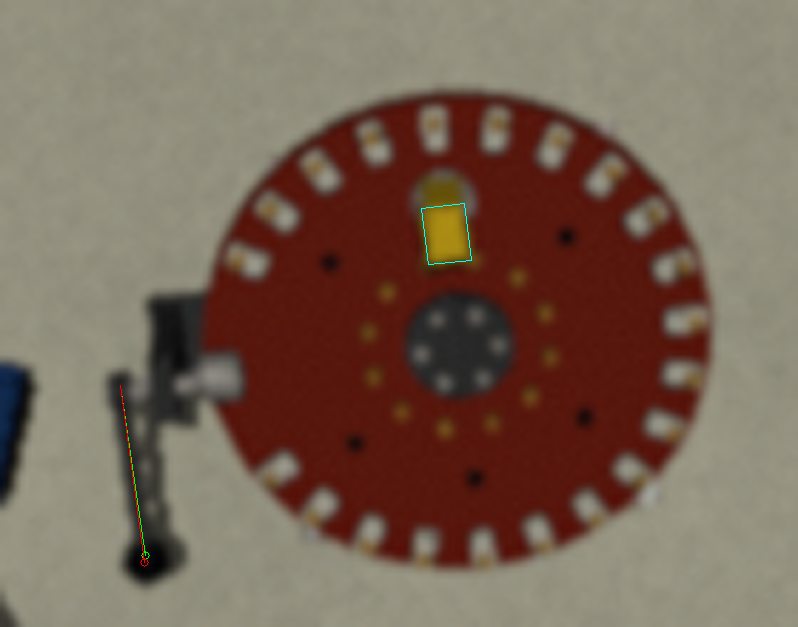

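View pics/d1so.png

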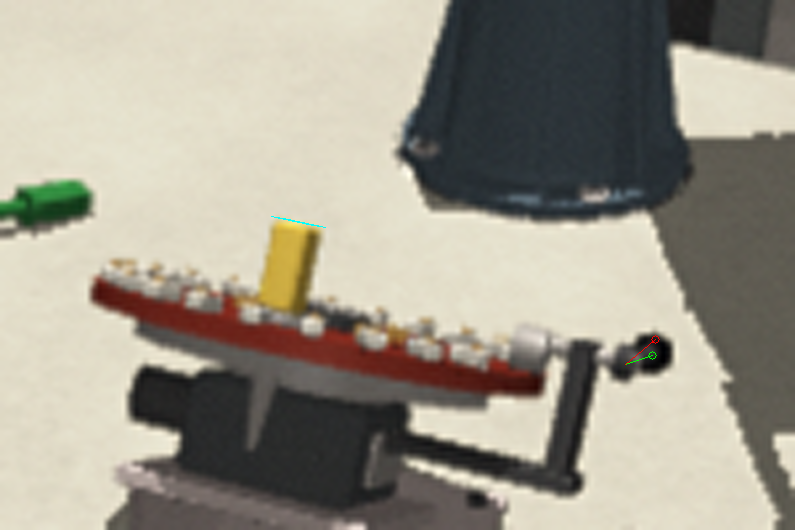

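View pics/d1sfull.png

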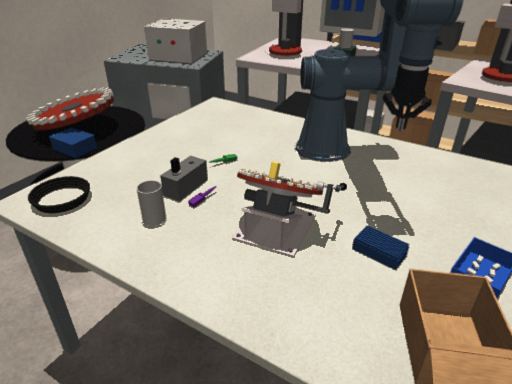

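The lever is on its stop: 28 N gave no further motion, at the predicted height. The pin is seated, the other things haven't moved, and the robot is clear. Handing in.

```bash
python3 - <<'E'
from h import *
print(ctrl.finish_job(),ctrl.observe()['clock'])
E
```

```text
the job is handed in; nothing more can be done
the job is handed in; nothing more can be done
```

I put the yellow-gripped pin through the dial and the flange, let go of it, then pushed the clamp lever fully down. I handed the job in after about 27 s of robot time. The moves only turn about the vertical tool axis, so I tilted the pin to about 30° in the pads by levering its tip in the block hole.

**Pin:**
- It hit a hard stop at 30 N along its axis. A later press on its top met resistance at z = 0.2389, the height predicted for a seated collar.
- Its grip matched the seated, square prediction to within about a pixel (1–2 mm) in both views.

**Clamp:** The lever hit its stop at 28 N, with the fingertips at 0.1335 m against 0.134 m predicted. In the last scene picture the ball sits about 4 crop pixels (under one image pixel) from the fully-down overlay, between the 0 and 0.1 rad marks. I take it as down because of the hard stop.

**What I couldn't measure:** The dial's final angle, because the pin covers the brass ring. The picture shows it turned, with the pin at the fitted flange axis.

**Other things:** The black-gripped pin, the canister and the power supply look unmoved. The green and purple look-alikes had been balanced on their tips and fell over before the gripper came near them.

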